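# Reload the turned parts for the return measuring run

### The job

Move the four turned steel parts from the full delivery rack to the empty measuring rack in reverse order: the part that stands nearest the delivery rack's end block goes into the bay farthest from the measuring rack's end block, the next into the next, and so on, so that the part that stood farthest from the end block ends up in the bay nearest the other one. Stand each part upright on the pad of its own bay, never tip one over, and set each down gently rather than dropping it.

Things in the scene. Friction and masses are not known exactly. Their poses are not given: they have to be found in the camera images.
- stepped_shaft: Plain steel turned part, stepped shaft 62 mm tall: foot 28 mm diameter up to 20 mm, above it a 20 mm diameter shaft to the top; grip the shaft, for instance 46 mm above the foot. About 0.2 kg. Round; origin: centre of its foot, z up. Starts upright in any bay of the delivery rack.
- flanged_bush: Plain steel turned part, flanged bush 44 mm tall (the shortest): foot flange 28 mm diameter and 6 mm thick, above it a 22 mm diameter body to the top, which shows a dark bore; grip the body, for instance 33 mm above the foot. About 0.13 kg. Round; origin: centre of its foot, z up. Starts upright in any bay of the delivery rack.
- valve_spool: Plain steel turned part, spool 50 mm tall: foot 28 mm diameter up to 14 mm, waist 16 mm diameter up to 30 mm, head 26 mm diameter from 30 to 50 mm; grip the head, for instance 41 mm above the foot. About 0.17 kg. Round; origin: centre of its foot, z up. Starts upright in any bay of the delivery rack.
- plug_gauge: Plain steel turned part, plug gauge 70 mm tall (the tallest): body 28 mm diameter up to 34 mm, above it a 16 mm diameter stem to the top; grip the stem, for instance 54 mm above the foot. About 0.21 kg. Round; origin: centre of its foot, z up. Starts upright in any bay of the delivery rack.
- delivery_rack: Wooden rack, 227 x 54 mm, four bays in a row, full at the start. Fixed, any yaw. Bay centres at its own x = -75, -25, 25, 75 mm, y = 0; bays 45 x 44 mm inside, wall tops 18 mm and black pads (parts stand on them) 11 mm above the table. Only the +x end has the pale wooden end block: 22 x 54 mm, 45 mm tall, centre x = 113 mm. Origin on the table under the middle of the bays, z up.
- measuring_rack: Wooden rack, 227 x 54 mm, four bays in a row, empty at the start. Fixed, any yaw. Bay centres at its own x = -75, -25, 25, 75 mm, y = 0; bays 45 x 44 mm inside, wall tops 18 mm and black pads (parts stand on them) 11 mm above the table. Only the +x end has the pale wooden end block: 22 x 54 mm, 45 mm tall, centre x = 113 mm. Origin on the table under the middle of the bays, z up.
- pad_stepped_shaft: Black rubber pad, 41 mm diameter, 3 mm thick, fixed in the bay of the delivery rack where the stepped shaft stands at the start (it stays there, and so marks that bay); origin at the centre of its underside.
- pad_flanged_bush: Black rubber pad, 41 mm diameter, 3 mm thick, fixed in the bay of the delivery rack where the flanged bush stands at the start (it stays there, and so marks that bay); origin at the centre of its underside.
- pad_valve_spool: Black rubber pad, 41 mm diameter, 3 mm thick, fixed in the bay of the delivery rack where the valve spool stands at the start (it stays there, and so marks that bay); origin at the centre of its underside.
- pad_plug_gauge: Black rubber pad, 41 mm diameter, 3 mm thick, fixed in the bay of the delivery rack where the plug gauge stands at the start (it stays there, and so marks that bay); origin at the centre of its underside.

How it is judged:
By the outcome, as a careful person would: the job done as asked, in the order asked, and still so for the second after the job is handed in, with the robot touching nothing.
It also fails if it takes over 112 s, if anything falls off the work surface, if the arm or the gripper's body presses on something with over 40 N, if the wrist force passes 120 N, or if a joint passes its speed limit or range.

### The arm

A 6-joint arm with a two-finger parallel gripper is mounted at the origin on the work surface. World frame = base frame: x ahead of the robot, y to its left, z up, the work surface at z = 0. Lengths are in m, angles in rad, forces in N, time in s.
With the tool pointing down it reaches from about 0.275 to 0.775 m from the base axis. Payload 14.6 kg.
Tool frame: the origin (TCP) lies at the very end of the fingers, on their centre line; the grasp point (between the pads) lies bot.pinch_z behind it (bot.pinch_z is the distance from the TCP to the grasp point, in m); z points along the fingers, y is the line along which they close (so a half turn about z gives the same grasp; the last joint's range is limited). The gripper opens to 85 mm and grips with 20 to 120 N. Pads are 22 mm wide; open, the fingers measure 114 mm over their backs; the gripper's body (76 mm by 85 mm) begins 54 mm behind the grasp point. The pads swing forward as they close: fully open they stand 13 mm farther back than shut.
Start: joints at [1.162, 0.263, -0.048, 1.259, 0, 1.415], TCP at [0.132, 0.508, 0.193] pointing down, gripper open.
Joint ranges: [-2.65, 2.65], [-0.89, 1.7], [-1.18, 1.37], [-2.13, 2.11], [-1.35, 1.29], [-3.14, 3.14]. Speed limits (rad/s): [1.89, 1.89, 2.57, 2.79, 3.14, 3.14].

### API

Orientations are given as a unit quaternion [x, y, z, w].
In Python, from rig import bot, read_camera, camera_params gives the robot as it stands.
- The arm moves only by the tool apply_moves, never from a script. Its argument "motion" is a list of rows, each a list of 7 numbers: the shift along the tool's x, y, z scaled (see below), then the turn, a rotation vector about the tool's x, y, z scaled (see below), then the opening, from -1 (shut) to 1 (fully open), so that 0 is half open. A call has 1 to 10 rows; each row shifts and turns the commanded pose from where the row before left it, along the tool's axes as they then stand; what a row does not reach is not made up. The controller multiplies each number of a shift by 0.2 m and each number of a turn by 120 degrees. A row lasts 1/12 s, in which the tool goes at most 41.7 mm and 7.16 degrees, less where a joint would pass 70% of its speed; a pose out of reach is approached as far as the arm can. A call with a number of a shift or a turn outside -1 to 1 is refused whole. A call with a gripper value outside its range is refused whole. The fingers move at their own pace and stop on an object; "newtons" is the grip in N (left out, the last holds). Time passes only in rows, so rows that do not move let the fingers close. It gives the time, the measured TCP pose, the force, the opening and the grip force at its end, in the units of the state.
- bot.read_state(): the state, without advancing time (a new reading comes with each control period).
- read_camera(name): name is "scene" or "top"; returns the picture (420x560x3 uint8, red, green, blue); there is no depth.
- camera_params(name): a dict with "fx", "fy", "cx", "cy" (pixels), "rvec" (rotation vector, rad) and "tvec" (3), from world to camera coordinates, as OpenCV has them. Camera axes: x right, y down, z forward; pixel columns grow to the right and rows downward; lengths in m; the calibration is good to about 2 mm. A picture is of the moment at which its call begins. camera_params takes no time and is no camera call.
- bot.hand_in(): hands the job in; it is judged then, once.
The state is a dict: "time": time; "joint_positions": joint angles; "dq": joint speeds; "joint_efforts": joint torques, N m; "eef_pos": TCP position; "eef_rot": TCP orientation; "force": force on the tool from outside, world axes, zero at the start; "ft_torque": the same for the moment, N m; "width": finger opening in m; "finger_force": force on a finger pad.
Only numpy, scipy, OpenCV 4.12 (cv2) and the standard library are available. Lean on these libraries where they do the work, as an engineer would, in place of code of your own. Each camera call takes 0.05 s, during which the arm holds its last target. There are 200 camera calls.

## Working session

There is one attempt and no reset: what is moved stays moved. The work goes in short steps, Python scripts to look and compute and a tool call to move; the robot and the scene stay as the last step left them, time stands still between calls to the robot, and variables do not carry over. Pictures are saved under pics/ and viewed, at most 14 in all, crops included, and the job is handed in when it is done.

Besides the shell and the picture viewer there is one more tool, called after "Emit:" by a JSON object that holds its "api" and its "payload". apply_moves: Moves the arm, as the interface text tells. Shifts and turns lie within -1 to 1; 1 stands for 0.2 m of shift or 120 degrees of turn. Its arguments: {"type":"object","properties":{"motion":{"type":"array"},"newtons":{"type":"number"}},"required":["motion"]}

```bash
mkdir -p pics
python3 - <<'E'
from rig import bot, read_camera, camera_params
import cv2,numpy as np
for n in("scene","top"):
    cv2.imwrite(f"pics/{n}0.png",read_camera(n)[:,:,::-1])
    p=camera_params(n);R=cv2.Rodrigues(np.array(p["rvec"],float))[0]
    print(n,p,"C",-R.T@np.array(p["tvec"]))
print(bot.read_state(),bot.pinch_z)
E
```

```text
scene {'fx': 438.4843463578883, 'fy': 438.4843463578883, 'cx': 279.6950626054647, 'cy': 205.27030027668442, 'rvec': array([ 1.88595361,  1.83136002, -0.5691922 ]), 'tvec': array([-0.00383929, -0.42000241,  1.16451658])} C [ 1.01665994 -0.04192969  0.70509581]
top {'fx': 420.85199476892427, 'fy': 420.85199476892427, 'cx': 279.23340497856526, 'cy': 210.48041828012492, 'rvec': array([ 2.16421108, -2.18237597,  0.09540947]), 'tvec': array([0.00959151, 0.5394954 , 0.70151774])} C [0.4735942  0.00302329 0.74764552]
{'time': 0.1, 'joint_positions': array([ 1.16171578e+00,  2.63476149e-01, -4.88278623e-02,  1.25941227e+00,
       -7.84936842e-07,  1.41548650e+00]), 'dq': array([ 0.0002096 , -0.00029865,  0.00168342, -0.00100085, -0.00103809,
        0.00090433]), 'joint_efforts': array([ 3.59974998e-03, -6.38575816e+01,  3.85064864e+01,  1.00019277e-02,
       -8.19245770e-05,  9.78978562e-06]), 'eef_pos': array([0.1317075 , 0.50793607, 0.1922894 ]), 'eef_rot': array([ 1.26545149e-01,  9.91960742e-01, -4.41890192e-04, -1.27709710e-04]), 'force': array([-0.19938145,  0.15579205,  0.6391485 ]), 'ft_torque': array([-0.00421224, -0.01908609,  0.00025201]), 'finger_force': 0.0, 'width': 0.08539632058672227} 0.0187
```

View pics/scene0.png

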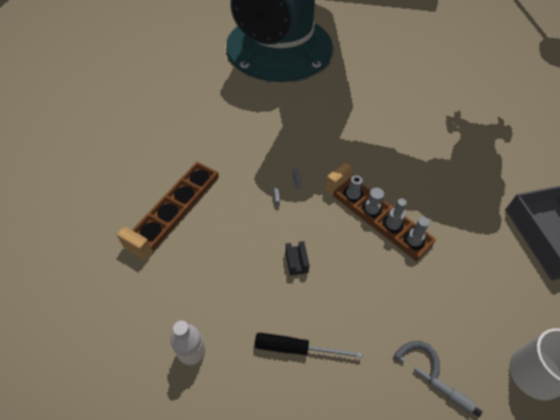

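View pics/top0.png

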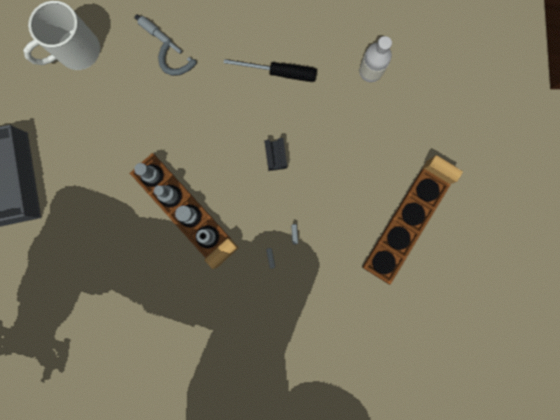

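The pictures show the delivery rack on the robot's left (top view 150,172 to 207,237, end block at 222,252). The measuring rack is on the right, with pads from 428,190 to 384,263 and its end block at 445,168. From the end block outward, the parts are the bush, the spool, and then the two tall ones, which need a closer look.

```bash
cat > h.py <<'E'
from rig import bot, read_camera, camera_params
import cv2,numpy as np
def ray(n,uv,z):
    p=camera_params(n);R=cv2.Rodrigues(np.array(p["rvec"],float))[0];C=-R.T@np.array(p["tvec"])
    d=R.T@np.array([(uv[0]-p["cx"])/p["fx"],(uv[1]-p["cy"])/p["fy"],1]);return C+d*(z-C[2])/d[2]
def proj(n,P):
    p=camera_params(n);K=np.array([[p["fx"],0,p["cx"]],[0,p["fy"],p["cy"]],[0,0,1]])
    return cv2.projectPoints(np.array(P,float).reshape(-1,3),np.array(p["rvec"]),np.array(p["tvec"]),K,None)[0].reshape(-1,2)
E
python3 - <<'E'
from h import *
t=cv2.imread("pics/top0.png");s=cv2.imread("pics/scene0.png")
a=cv2.resize(t[140:280,120:250],None,fx=4,fy=4,interpolation=cv2.INTER_CUBIC)
b=cv2.resize(s[160:260,320:440],None,fx=4,fy=4,interpolation=cv2.INTER_CUBIC)
cv2.imwrite("pics/ta.png",cv2.convertScaleAbs(a,alpha=1.5));cv2.imwrite("pics/sb.png",cv2.convertScaleAbs(b,alpha=1.5))
for n,im,box in(("top",t,(350,140,470,290)),("scene",s,(115,155,225,260))):
    x0,y0,x1,y1=box;c=im[y0:y1,x0:x1]
    m=(c.max(2)<38).astype(np.uint8)
    k,l,st,ce=cv2.connectedComponentsWithStats(m)
    for i in range(1,k):
        if st[i,4]>80: print(n,ce[i]+[x0,y0],st[i,4],ray(n,ce[i]+[x0,y0],.011).round(4))
# wood mask
hsv=cv2.cvtColor(t,cv2.COLOR_BGR2HSV)
m=((hsv[...,0]<17)&(hsv[...,1]>130)&(hsv[...,2]>45)).astype(np.uint8);m[:,520:]=0
m=cv2.morphologyEx(m,cv2.MORPH_CLOSE,np.ones((5,5)))
k,l,st,ce=cv2.connectedComponentsWithStats(m)
for i in range(1,k):
    if st[i,4]>300:
        c=cv2.boxPoints(cv2.minAreaRect(np.argwhere(l==i)[:,::-1].astype(np.float32)))
        P=np.array([ray("top",q,.018) for q in c]);print("wood",c.round(1).tolist(),P.round(4).tolist(),np.linalg.norm(P[1]-P[0]),np.linalg.norm(P[2]-P[1]))
E
```

```text
top [427.52972973 189.79189189] 370 [ 0.5752 -0.2567  0.011 ]
top [413.09549072 213.83554377] 377 [ 0.5329 -0.2297  0.011 ]
top [398.30989583 237.84635417] 384 [ 0.4911 -0.2023  0.011 ]
top [383.58629442 262.12944162] 394 [ 0.4492 -0.1754  0.011 ]
scene [199.27941176 176.69607843] 204 [ 0.4482 -0.1751  0.011 ]
scene [183.82589286 193.71875   ] 224 [ 0.4908 -0.2024  0.011 ]
scene [167.2687747 211.4743083] 253 [ 0.5327 -0.23    0.011 ]
scene [150.51162791 230.08139535] 258 [ 0.5741 -0.2562  0.011 ]
wood [[129.10000610351562, 173.39999389648438], [152.5, 152.1999969482422], [229.10000610351562, 237.0], [205.6999969482422, 258.20001220703125]] [[0.6078, 0.2685, 0.018], [0.6453, 0.228, 0.018], [0.4948, 0.0922, 0.018], [0.4587, 0.1325, 0.018]] 0.05515309256085513 0.20265928493082042
wood [[361.8999938964844, 267.1000061035156], [422.8999938964844, 166.89999389648438], [450.5, 183.6999969482422], [389.5, 283.8999938964844]] [[0.4412, -0.1362, 0.018], [0.6148, -0.2477, 0.018], [0.5847, -0.2947, 0.018], [0.4123, -0.1826, 0.018]] 0.2063570688114225 0.055827973977723086
```

View pics/ta.png

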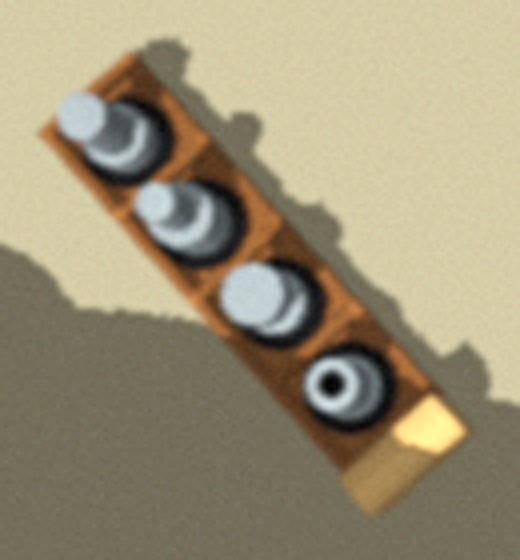

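View pics/sb.png

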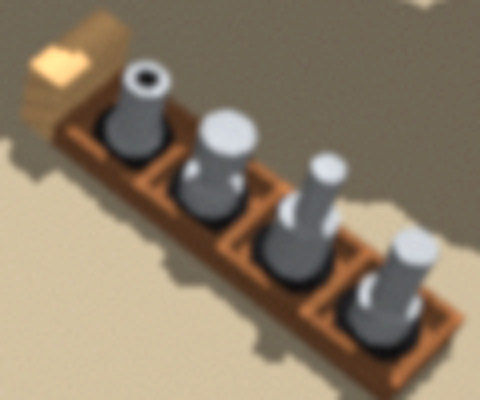

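From the end block outward the order is bush, spool, plug gauge (thin stem, crop 155,203) and stepped shaft (thicker stem, crop 82,116). Next I triangulate the tops from both views.

```bash
cat >> h.py <<'E'
def go(P,yaw=None):
    "print tool-frame shift (in units) and turn to reach TCP P, tool-y yaw (deg)"
    from scipy.spatial.transform import Rotation as Ro
    s=bot.read_state();R=Ro.from_quat(s["eef_rot"]).as_matrix()
    y=np.degrees(np.arctan2(R[1,1],R[0,1]));d=np.array(P)-s["eef_pos"]
    print("t",round(s["time"],2),"at",s["eef_pos"].round(4),"yaw",round(y,2),"z-axis",R[:,2].round(3),"shift units",(R.T@d/.2).round(4),"w",round(s["width"],4),"F",s["force"].round(1))
    if yaw is not None:
        dy=(yaw-y+90)%180-90;print("turn z units",round(-dy/120,4),"deg",dy)
        c=Ro.from_euler("z",dy,degrees=True).as_matrix()@R; print("shift units after turn",(c.T@d/.2).round(4))
E
python3 - <<'E'
from h import *
N=["bush","spool","plug","shaft"];T=[(331,384),(252,294),(155,203),(82,116)];S=[(147,78),(228,133),(328,169),(415,246)];H=[.055,.061,.081,.073]
X=[]
for n,a,b,h in zip(N,T,S,H):
    u=(np.array(a)+.5)/4-.5+[120,140];v=(np.array(b)+.5)/4-.5+[320,160]
    p,q=ray("top",u,h),ray("scene",v,h);X.append((p+q)[:2]/2);print(n,p.round(4),q.round(4))
X=np.array(X);print(np.linalg.norm(np.diff(X,axis=0),axis=1))
M=np.array([[.4487,-.1753],[.491,-.2024],[.5328,-.2298],[.5747,-.2565]])
for Y in(X,M):
    k=np.array([-75,-25,25,75])/1e3;c=Y.mean(0);d=(k[:,None]*(Y-c)).sum(0)/(k**2).sum();l=np.linalg.norm(d);d/=l
    print("c",c,"len",l,"dir",np.degrees(np.arctan2(d[1],d[0])),"across",(np.degrees(np.arctan2(d[1],d[0]))+90)%180);print((c+k[:,None]*d).round(4))
E
```

```text
bush [0.4963 0.1317 0.055 ] [0.4967 0.1323 0.055 ]
spool [0.5332 0.1633 0.061 ] [0.5348 0.1638 0.061 ]
plug [0.5683 0.1979 0.081 ] [0.5706 0.1985 0.081 ]
shaft [0.6054 0.2306 0.073 ] [0.6068 0.2315 0.073 ]
[0.04900753 0.04958511 0.04919299]
c [0.55152416 0.18122126] len 0.9853994465580524 dir 42.31811712782633 across 132.31811712782633
[[0.4961 0.1307]
 [0.533  0.1644]
 [0.57   0.1981]
 [0.607  0.2317]]
c [ 0.5118 -0.216 ] len 0.9993458660543906 dir -32.84408274827111 across 57.15591725172889
[[ 0.4488 -0.1753]
 [ 0.4908 -0.2024]
 [ 0.5328 -0.2296]
 [ 0.5748 -0.2567]]
```

```bash
python3 -c "
from h import *
go([.4965,.1315,.130],132.3)"
```

```text
t 0.1 at [0.1317 0.5079 0.1923] yaw 75.46 z-axis [-0.    -0.001 -1.   ] shift units [-2.2381 -1.3637  0.3124] w 0.0854 F [-0.2  0.2  0.6]
turn z units -0.4737 deg 56.839987738483785
shift units after turn [-0.0824 -2.6194  0.3138]
```

Emit:
{"api": "apply_moves", "payload": {"motion": [[0, 0, 0, 0, 0, -0.0592, 1], [0, 0, 0, 0, 0, -0.0592, 1], [0, 0, 0, 0, 0, -0.0592, 1], [0, 0, 0, 0, 0, -0.0592, 1], [0, 0, 0, 0, 0, -0.0592, 1], [0, 0, 0, 0, 0, -0.0592, 1], [0, 0, 0, 0, 0, -0.0592, 1], [0, 0, 0, 0, 0, -0.0592, 1]], "newtons": 40}}

```text
time: 0.77
eef_pos: [0.1318, 0.508, 0.1924]
eef_rot: [-0.364, 0.932, -0.0, -0.0]
force: [0.0, -0.1, 0.6]
width: 0.085
finger_force: 0.0
```

Emit:
{"api": "apply_moves", "payload": {"motion": [[-0.006, -0.187, 0.02, 0, 0, 0, 1], [-0.006, -0.187, 0.02, 0, 0, 0, 1], [-0.006, -0.187, 0.02, 0, 0, 0, 1], [-0.006, -0.187, 0.02, 0, 0, 0, 1], [-0.006, -0.187, 0.02, 0, 0, 0, 1], [-0.006, -0.187, 0.02, 0, 0, 0, 1], [-0.006, -0.187, 0.02, 0, 0, 0, 1]]}}

```text
time: 1.35
eef_pos: [0.3149, 0.3186, 0.1644]
eef_rot: [-0.361, 0.933, 0.0, -0.0]
force: [0.7, 1.0, 0.3]
width: 0.0855
finger_force: 0.0
```

Emit:
{"api": "apply_moves", "payload": {"motion": [[-0.006, -0.187, 0.02, 0, 0, 0, 1], [-0.006, -0.187, 0.02, 0, 0, 0, 1], [-0.006, -0.187, 0.02, 0, 0, 0, 1], [-0.006, -0.187, 0.02, 0, 0, 0, 1], [-0.006, -0.187, 0.02, 0, 0, 0, 1], [-0.006, -0.187, 0.02, 0, 0, 0, 1], [-0.006, -0.187, 0.02, 0, 0, 0, 1], [0, 0, 0, 0, 0, 0, 1], [0, 0, 0, 0, 0, 0, 1]]}}

```text
time: 2.1
eef_pos: [0.4972, 0.1308, 0.1359]
eef_rot: [-0.359, 0.933, 0.0, -0.001]
force: [-0.2, -0.0, 0.1]
width: 0.0851
finger_force: 0.0
```

```bash
python3 -c "
from h import *
go([.4965,.1315,.0253],132.3)"
```

```text
t 2.1 at [0.4972 0.1308 0.1359] yaw 132.12 z-axis [-0.001 -0.    -1.   ] shift units [-0.0007  0.0045  0.5529] w 0.0851 F [-0.2 -0.   0.1]
turn z units -0.0015 deg 0.17530899244019338
shift units after turn [-0.0007  0.0045  0.5529]
```

Emit:
{"api": "apply_moves", "payload": {"motion": [[0, 0.0045, 0.12, 0, 0, 0, 0.3], [0, 0, 0.12, 0, 0, 0, 0.3], [0, 0, 0.12, 0, 0, 0, 0.3], [0, 0, 0.1, 0, 0, 0, 0.3], [0, 0, 0.06, 0, 0, 0, 0.3], [0, 0, 0.033, 0, 0, 0, 0.3], [0, 0, 0, 0, 0, 0, -0.3], [0, 0, 0, 0, 0, 0, -0.3], [0, 0, 0, 0, 0, 0, -0.3], [0, 0, 0, 0, 0, 0, -0.4]]}}

```text
time: 2.93
eef_pos: [0.4965, 0.133, 0.027]
eef_rot: [-0.361, 0.933, -0.0, 0.001]
force: [0.2, -0.9, -0.5]
width: 0.0256
finger_force: 0.0
```

Emit:
{"api": "apply_moves", "payload": {"motion": [[0, 0, 0, 0, 0, 0, -1], [0, 0, 0, 0, 0, 0, -1], [0, 0, 0, 0, 0, 0, -1], [0, 0, 0, 0, 0, 0, -1], [0, 0, 0, 0, 0, 0, -1], [0, 0, 0, 0, 0, 0, -1]]}}

```text
time: 3.43
eef_pos: [0.496, 0.1328, 0.0261]
eef_rot: [-0.361, 0.933, 0.0, 0.0]
force: [0.0, 0.3, -0.4]
width: -0.0003
finger_force: 0.0
```

The fingers shut on nothing, so I take a look.

Run:
```python
from h import *
a=cv2.resize(read_camera("top")[110:290,110:290,::-1],None,fx=3,fy=3,interpolation=cv2.INTER_CUBIC)
b=cv2.resize(read_camera("scene")[110:290,300:460,::-1],None,fx=3,fy=3,interpolation=cv2.INTER_CUBIC)
im=np.hstack([cv2.resize(a,(400,400)),cv2.resize(b,(356,400))])
cv2.imwrite("pics/c1.png",cv2.convertScaleAbs(im,alpha=1.6))
```

```text
(no output)
```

View pics/c1.png

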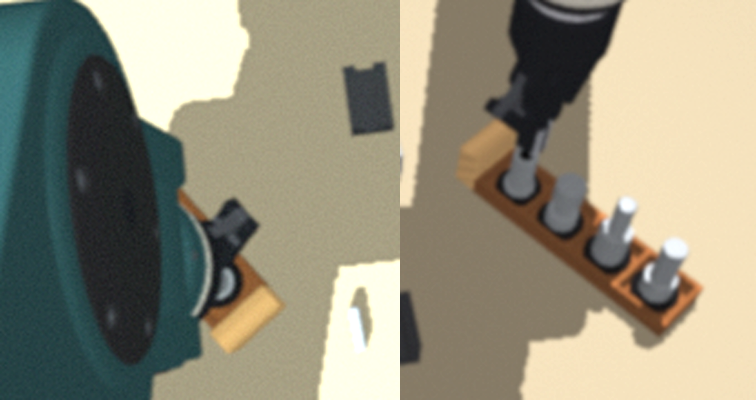

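Run:
```python
from h import *
s=bot.read_state();print(s)
for n,o,dx in(("top",(110,110),0),("scene",(300,110),400)):
    for P in([.4965,.1315,.055],[.4965,.1315,.011],s["eef_pos"]+[0,0,.0187],s["eef_pos"]):
        print(n,P,((proj(n,P)[0]-o)*2.222+[dx,0]).round(0))
```

```text
{'time': 3.5333, 'joint_positions': array([ 1.02828398e-01,  3.55239137e-01, -3.96206955e-01,  8.19390577e-01,
        8.78700490e-06, -6.35281781e-01]), 'dq': array([-2.15386421e-03,  1.04056999e-03,  1.25420909e-04, -2.13087161e-04,
        1.04953875e-05,  4.14553736e-04]), 'joint_efforts': array([-2.46353869e-03, -6.57281184e+01,  3.19192171e+01,  2.82489105e-03,
       -2.21035166e-04,  1.59697001e-04]), 'eef_pos': array([0.49597561, 0.13281495, 0.02604693]), 'eef_rot': array([-3.60734305e-01,  9.32668623e-01,  9.54557015e-06, -1.83044895e-05]), 'force': array([ 0.60875334, -0.13179748,  0.33587643]), 'ft_torque': array([0.04480151, 0.0142581 , 0.04143554]), 'finger_force': 0.0, 'width': 1.5976960634812797e-05}
top [0.4965, 0.1315, 0.055] [206. 279.]
top [0.4965, 0.1315, 0.011] [216. 281.]
top [0.49597561 0.13281495 0.04474693] [206. 280.]
top [0.49597561 0.13281495 0.02604693] [211. 281.]
scene [0.4965, 0.1315, 0.055] [524. 153.]
scene [0.4965, 0.1315, 0.011] [517. 184.]
scene [0.49597561 0.13281495 0.04474693] [524. 160.]
scene [0.49597561 0.13281495 0.02604693] [521. 174.]
```

Run:
```python
from h import *
f=lambda n:np.mean([read_camera(n).astype(float) for _ in range(3)],0)[:,:,::-1]
s=f("scene")[130:210,325:400];t=f("top")[200:270,165:240]
g=lambda c:(255*np.clip(c/200,0,1)**.55).astype(np.uint8)
a=cv2.resize(g(s),(400,427),interpolation=cv2.INTER_CUBIC);b=cv2.resize(g(t),(400,373),interpolation=cv2.INTER_CUBIC)
cv2.imwrite("pics/c2.png",np.hstack([a,cv2.copyMakeBorder(b,0,54,0,0,0)]))
```

```text
(no output)
```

View pics/c2.png

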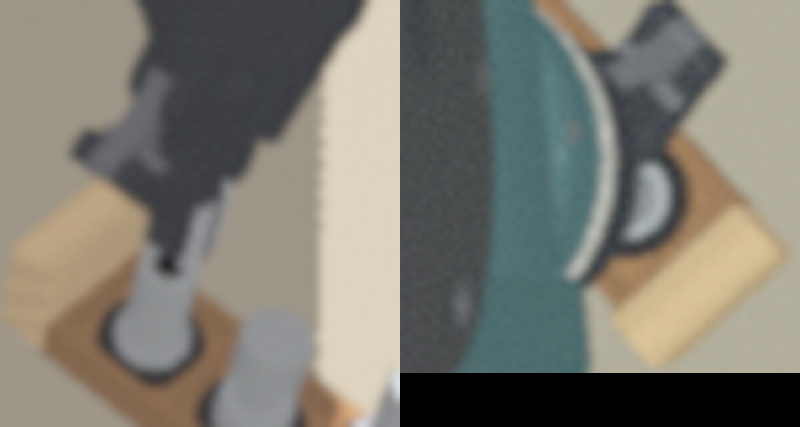

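The scene view shows the shut fingertips just above or behind the bush's bore (about 356,180) with the bush still standing, so the reported pose and the true one disagree. I lift straight up and triangulate the fingertip.

Emit:
{"api": "apply_moves", "payload": {"motion": [[0, 0, -0.08, 0, 0, 0, -1], [0, 0, -0.12, 0, 0, 0, -1], [0, 0, -0.15, 0, 0, 0, -1], [0, 0, -0.15, 0, 0, 0, -1], [0, -0.15, 0, 0, 0, 0, -1], [0, -0.15, 0, 0, 0, 0, -1], [0, -0.15, 0, 0, 0, 0, -1], [0, -0.15, 0, 0, 0, 0, -1], [0, -0.15, 0, 0, 0, 0, -1], [0, 0, 0, 0, 0, 0, -1]]}}

```text
time: 4.67
eef_pos: [0.5999, 0.0183, 0.1254]
eef_rot: [-0.359, 0.933, -0.001, 0.0]
force: [-1.1, 0.2, -0.0]
width: -0.0002
finger_force: 0.0
```

Emit:
{"api": "apply_moves", "payload": {"motion": [[0, 0, 0, 0, 0, 0, -1], [0, 0, 0, 0, 0, 0, -1]]}}

```text
time: 4.83
eef_pos: [0.5965, 0.0221, 0.1258]
eef_rot: [-0.361, 0.933, 0.0, -0.0]
force: [0.5, 1.0, -0.6]
width: -0.0005
finger_force: 0.0
```

Run:
```python
from h import *
s=bot.read_state();print(s["eef_pos"],s["width"],[proj(n,s["eef_pos"])[0] for n in("scene","top")])
g=lambda n:(255*np.clip(read_camera(n)[:,:,::-1]/200,0,1)**.6).astype(np.uint8)
a,b=g("scene")[80:270,240:440],g("top")[100:290,130:330]
cv2.imwrite("pics/c3.png",np.hstack([cv2.resize(x,(400,380),interpolation=cv2.INTER_CUBIC) for x in(a,b)]))
```

```text
[0.59646787 0.02206024 0.12581531] -0.0004512340664029074 [array([304.51347208, 200.65047004]), array([267.34635428, 166.60767144])]
```

View pics/c3.png

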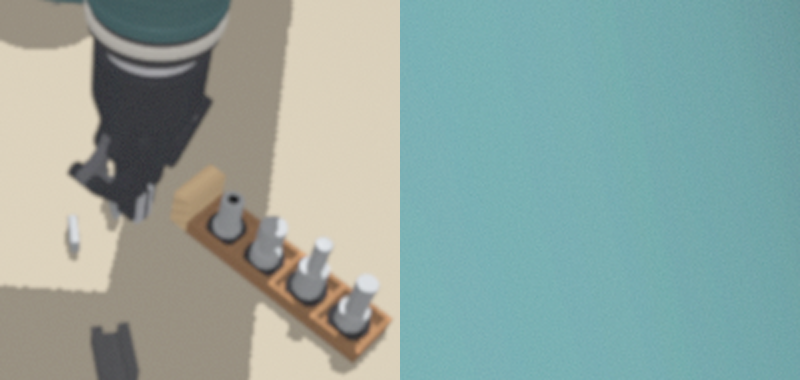

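The shut fingertip shows at scene pixel (305,187), while the reported TCP projects to (304.5,200.6). It is either higher or farther back than reported, and a gentle touch on bare table will tell which.

Run:
```python
from h import *
print(ray("scene",(245,230),0),ray("scene",(297,258),0),ray("scene",(277,197),0),ray("scene",(297,178),0))
s=bot.read_state();e=s["eef_pos"]
print([ (dz,proj("scene",e+[0,0,dz])[0].round(1).tolist()) for dz in(.02,.03,.04)],[(d,proj("scene",e+[-d,0,0])[0].round(1).tolist()) for d in(.02,.03,.04)])
go([.56,-.07,.02])
```

```text
[ 0.57129916 -0.08156105  0.        ] [0.6337821  0.01360569 0.        ] [ 4.94913126e-01 -1.85365707e-02 -1.11022302e-16] [0.44701656 0.02430002 0.        ]
[(0.02, [305.6, 193.1]), (0.03, [306.0, 189.2]), (0.04, [306.4, 185.3])] [(0.02, [304.0, 190.7]), (0.03, [303.6, 185.9]), (0.04, [303.2, 181.3])]
t 4.93 at [0.5963 0.0226 0.1262] yaw 132.33 z-axis [-0.  0. -1.] shift units [ 0.4457 -0.2202  0.5308] w 0.0004 F [0.3 0.6 0. ]
```

Emit:
{"api": "apply_moves", "payload": {"motion": [[0.15, -0.075, 0, 0, 0, 0, -1], [0.15, -0.075, 0, 0, 0, 0, -1], [0.15, -0.075, 0, 0, 0, 0, -1], [0, 0, 0.1, 0, 0, 0, -1], [0, 0, 0.12, 0, 0, 0, -1], [0, 0, 0.12, 0, 0, 0, -1], [0, 0, 0.1, 0, 0, 0, -1], [0, 0, 0.05, 0, 0, 0, -1], [0, 0, 0.03, 0, 0, 0, -1], [0, 0, 0, 0, 0, 0, -1]]}}

```text
time: 5.77
eef_pos: [0.5601, -0.0714, 0.0217]
eef_rot: [-0.361, 0.933, 0.0, -0.0]
force: [-0.4, 0.1, -0.3]
width: 0.0001
finger_force: 0.0
```

Emit:
{"api": "apply_moves", "payload": {"motion": [[0, 0, 0.02, 0, 0, 0, -1], [0, 0, 0.01, 0, 0, 0, -1], [0, 0, 0.01, 0, 0, 0, -1], [0, 0, 0, 0, 0, 0, -1]]}}

```text
time: 6.1
eef_pos: [0.5608, -0.072, 0.0142]
eef_rot: [-0.361, 0.933, -0.0, 0.0]
force: [-0.6, -0.2, -0.4]
width: -0.0002
finger_force: 0.0
```

Run:
```python
from h import *
s=bot.read_state();e=s["eef_pos"];print(e,s["force"],proj("scene",e),proj("scene",e+[0,0,.03]))
c=(255*np.clip(read_camera("scene")[:,:,::-1]/200,0,1)**.6).astype(np.uint8)[140:260,190:310]
cv2.imwrite("pics/c4.png",cv2.resize(c,(480,480),interpolation=cv2.INTER_CUBIC))
```

```text
[ 0.56075739 -0.07201261  0.01422077] [-0.57928938 -0.16568185 -0.37669095] [[249.77369008 221.12115151]] [[249.1145236  212.08630925]]
```

View pics/c4.png

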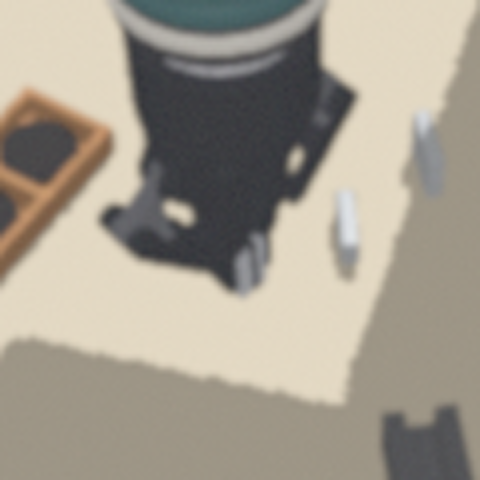

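The tip is at (250.7,213) against an expected row of 221. I continue down in small steps and watch the force.

Emit:
{"api": "apply_moves", "payload": {"motion": [[0, 0, 0.015, 0, 0, 0, -1], [0, 0, 0.015, 0, 0, 0, -1], [0, 0, 0.015, 0, 0, 0, -1], [0, 0, 0, 0, 0, 0, -1], [0, 0, 0, 0, 0, 0, -1]]}}

```text
time: 6.57
eef_pos: [0.5604, -0.072, 0.0048]
eef_rot: [-0.361, 0.933, 0.0, -0.0]
force: [0.3, 0.1, 0.0]
width: 0.0001
finger_force: 0.0
```

Emit:
{"api": "apply_moves", "payload": {"motion": [[0, 0, 0.015, 0, 0, 0, -1], [0, 0, 0, 0, 0, 0, -1], [0, 0, 0, 0, 0, 0, -1]]}}

```text
time: 6.82
eef_pos: [0.5605, -0.072, 0.0019]
eef_rot: [-0.361, 0.933, 0.0, -0.0]
force: [0.2, -0.1, -0.5]
width: 0.0004
finger_force: 0.0
```

Emit:
{"api": "apply_moves", "payload": {"motion": [[0, 0, 0.015, 0, 0, 0, -1], [0, 0, 0.01, 0, 0, 0, -1], [0, 0, 0, 0, 0, 0, -1], [0, 0, 0, 0, 0, 0, -1]]}}

```text
time: 7.15
eef_pos: [0.5605, -0.072, -0.0031]
eef_rot: [-0.361, 0.933, 0.0, -0.0]
force: [-0.2, -0.2, -0.7]
width: -0.0003
finger_force: 0.0
```

No contact at a reported height of -3 mm, so the true tip is higher than reported. I keep going down.

Emit:
{"api": "apply_moves", "payload": {"motion": [[0, 0, 0.015, 0, 0, 0, -1], [0, 0, 0.015, 0, 0, 0, -1], [0, 0, 0.015, 0, 0, 0, -1], [0, 0, 0.015, 0, 0, 0, -1], [0, 0, 0, 0, 0, 0, -1], [0, 0, 0, 0, 0, 0, -1]]}}

```text
time: 7.65
eef_pos: [0.5604, -0.072, -0.0151]
eef_rot: [-0.361, 0.933, 0.0, -0.0]
force: [0.3, 0.7, 0.1]
width: -0.0001
finger_force: 0.0
```

Run:
```python
from h import *
s=bot.read_state();e=s["eef_pos"];print(e,s["force"],proj("scene",e))
c=(255*np.clip(read_camera("scene")[:,:,::-1]/200,0,1)**.6).astype(np.uint8)[180:250,220:290]
cv2.imwrite("pics/c5.png",cv2.resize(c,(420,420),interpolation=cv2.INTER_CUBIC))
```

```text
[ 0.56044459 -0.07195099 -0.01513404] [0.34604878 0.70058148 0.11062605] [[250.41452992 229.32142447]]
```

View pics/c5.png

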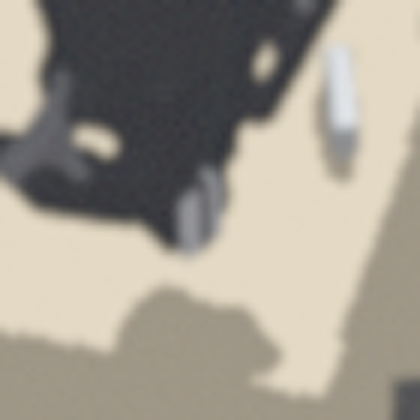

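Emit:
{"api": "apply_moves", "payload": {"motion": [[0, 0, 0.015, 0, 0, 0, -1], [0, 0, 0.01, 0, 0, 0, -1], [0, 0, 0, 0, 0, 0, -1], [0, 0, 0, 0, 0, 0, -1]]}}

```text
time: 8.03
eef_pos: [0.5605, -0.072, -0.02]
eef_rot: [-0.361, 0.933, 0.0, -0.0]
force: [-0.3, -0.0, -0.8]
width: -0.0
finger_force: 0.0
```

Emit:
{"api": "apply_moves", "payload": {"motion": [[0, 0, 0.01, 0, 0, 0, -1], [0, 0, 0, 0, 0, 0, -1], [0, 0, 0, 0, 0, 0, -1]]}}

```text
time: 8.28
eef_pos: [0.5606, -0.072, -0.022]
eef_rot: [-0.361, 0.933, 0.0, -0.0]
force: [0.0, -0.2, 0.4]
width: 0.0003
finger_force: 0.0
```

Emit:
{"api": "apply_moves", "payload": {"motion": [[0, 0, 0.01, 0, 0, 0, -1], [0, 0, 0, 0, 0, 0, -1], [0, 0, 0, 0, 0, 0, -1]]}}

```text
time: 8.53
eef_pos: [0.5606, -0.072, -0.024]
eef_rot: [-0.361, 0.933, 0.0, -0.0]
force: [-0.3, 0.7, -0.4]
width: -0.0
finger_force: 0.0
```

Emit:
{"api": "apply_moves", "payload": {"motion": [[0, 0, 0.01, 0, 0, 0, -1], [0, 0, 0, 0, 0, 0, -1], [0, 0, 0, 0, 0, 0, -1]]}}

```text
time: 8.78
eef_pos: [0.5605, -0.072, -0.026]
eef_rot: [-0.361, 0.933, 0.0, -0.0]
force: [-0.8, 0.1, -0.1]
width: -0.0001
finger_force: 0.0
```

Emit:
{"api": "apply_moves", "payload": {"motion": [[0, 0, 0.01, 0, 0, 0, -1], [0, 0, 0, 0, 0, 0, -1], [0, 0, 0, 0, 0, 0, -1]]}}

```text
time: 9.03
eef_pos: [0.5605, -0.072, -0.028]
eef_rot: [-0.361, 0.933, 0.0, -0.0]
force: [-0.6, 0.8, 0.3]
width: 0.0
finger_force: 0.0
```

Emit:
{"api": "apply_moves", "payload": {"motion": [[0, 0, 0.01, 0, 0, 0, -1], [0, 0, 0, 0, 0, 0, -1], [0, 0, 0, 0, 0, 0, -1]]}}

```text
time: 9.28
eef_pos: [0.5605, -0.072, -0.03]
eef_rot: [-0.361, 0.933, 0.0, -0.0]
force: [0.2, -0.5, -0.6]
width: 0.0002
finger_force: 0.0
```

Emit:
{"api": "apply_moves", "payload": {"motion": [[0, 0, 0.01, 0, 0, 0, -1], [0, 0, 0, 0, 0, 0, -1], [0, 0, 0, 0, 0, 0, -1]]}}

```text
time: 9.53
eef_pos: [0.5605, -0.072, -0.032]
eef_rot: [-0.361, 0.933, 0.0, -0.0]
force: [-0.4, 0.5, 0.9]
width: 0.0002
finger_force: 0.0
```

Emit:
{"api": "apply_moves", "payload": {"motion": [[0, 0, 0.01, 0, 0, 0, -1], [0, 0, 0, 0, 0, 0, -1], [0, 0, 0, 0, 0, 0, -1]]}}

```text
time: 9.78
eef_pos: [0.5605, -0.072, -0.034]
eef_rot: [-0.361, 0.933, 0.0, -0.0]
force: [0.5, 0.1, 0.6]
width: 0.0001
finger_force: 0.0
```

Emit:
{"api": "apply_moves", "payload": {"motion": [[0, 0, 0.01, 0, 0, 0, -1], [0, 0, 0, 0, 0, 0, -1], [0, 0, 0, 0, 0, 0, -1]]}}

```text
time: 10.03
eef_pos: [0.5605, -0.072, -0.0361]
eef_rot: [-0.361, 0.933, 0.0, -0.0]
force: [0.9, -0.2, -0.4]
width: -0.0001
finger_force: 0.0
```

Run:
```python
from h import *
s=bot.read_state();e=s["eef_pos"];print(e,s["force"],proj("scene",e),proj("scene",[e[0],e[1],0]))
c=(255*np.clip(read_camera("scene")[:,:,::-1]/200,0,1)**.6).astype(np.uint8)[180:250,220:290]
cv2.imwrite("pics/c6.png",cv2.resize(c,(420,420),interpolation=cv2.INTER_CUBIC))
```

```text
[ 0.56051544 -0.07195101 -0.03605009] [ 0.87800952 -0.16443453 -0.40751689] [[250.82660133 235.01356074]] [[250.1056173  225.11251072]]
```

View pics/c6.png

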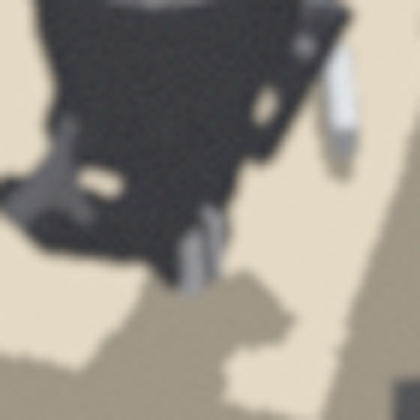

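Emit:
{"api": "apply_moves", "payload": {"motion": [[0, 0, 0.006, 0, 0, 0, -1], [0, 0, 0, 0, 0, 0, -1], [0, 0, 0, 0, 0, 0, -1]]}}

```text
time: 10.33
eef_pos: [0.5605, -0.072, -0.0372]
eef_rot: [-0.361, 0.933, 0.0, -0.0]
force: [-0.4, -0.9, -0.2]
width: -0.0003
finger_force: 0.0
```

Emit:
{"api": "apply_moves", "payload": {"motion": [[0, 0, 0.006, 0, 0, 0, -1], [0, 0, 0, 0, 0, 0, -1], [0, 0, 0, 0, 0, 0, -1]]}}

```text
time: 10.58
eef_pos: [0.5606, -0.072, -0.0384]
eef_rot: [-0.361, 0.933, 0.0, -0.0]
force: [0.1, 0.1, -0.2]
width: 0.0003
finger_force: 0.0
```

Emit:
{"api": "apply_moves", "payload": {"motion": [[0, 0, 0.006, 0, 0, 0, -1], [0, 0, 0, 0, 0, 0, -1], [0, 0, 0, 0, 0, 0, -1]]}}

```text
time: 10.83
eef_pos: [0.5607, -0.072, -0.0386]
eef_rot: [-0.361, 0.933, -0.0, 0.0]
force: [-4.8, 2.1, 17.2]
width: -0.0001
finger_force: 8.4
```

The table is touched at a reported z of -0.0385, so true height is reported z plus 38.5 mm. I correct for that offset and go back to the bush.

Emit:
{"api": "apply_moves", "payload": {"motion": [[0, 0, -0.05, 0, 0, 0, -1], [0, 0, -0.15, 0, 0, 0, 0.5], [0, 0, -0.2, 0, 0, 0, 0.5], [0, 0, -0.2, 0, 0, 0, 0.5], [0, 0, -0.1, 0, 0, 0, 0.5], [0, 0, -0.05, 0, 0, 0, 0.5], [0, 0, 0, 0, 0, 0, 0.5]]}}

```text
time: 11.42
eef_pos: [0.5617, -0.0723, 0.1126]
eef_rot: [-0.361, 0.933, -0.001, 0.001]
force: [0.0, 0.4, -0.2]
width: 0.0638
finger_force: 0.0
```

```bash
sed -i 's/d=np.array(P)-s\["eef_pos"\]/d=np.array(P)-[0,0,.0385]-s["eef_pos"]/' h.py; python3 -c "
from h import *
go([.4965,.1315,.0253],132.3)"
```

```text
t 11.42 at [ 0.5617 -0.0723  0.1126] yaw 132.29 z-axis [ 0.003 -0.001 -1.   ] shift units [-0.4433  0.9749  0.627 ] w 0.0638 F [ 0.   0.4 -0.2]
turn z units -0.0001 deg 0.009473810937237204
shift units after turn [-0.4435  0.9748  0.627 ]
```

Emit:
{"api": "apply_moves", "payload": {"motion": [[-0.063, 0.139, 0, 0, 0, 0, 0.3], [-0.063, 0.139, 0, 0, 0, 0, 0.3], [-0.063, 0.139, 0, 0, 0, 0, 0.3], [-0.063, 0.139, 0, 0, 0, 0, 0.3], [-0.063, 0.139, 0, 0, 0, 0, 0.3], [-0.063, 0.139, 0, 0, 0, 0, 0.3], [-0.063, 0.139, 0, 0, 0, 0, 0.3], [0, 0, 0, 0, 0, 0, 0.3], [0, 0, 0, 0, 0, 0, 0.3]]}}

```text
time: 12.17
eef_pos: [0.4936, 0.1323, 0.1091]
eef_rot: [-0.362, 0.932, 0.0, -0.001]
force: [0.6, -0.4, -0.5]
width: 0.0559
finger_force: 0.0
```

```bash
python3 -c "
from h import *
go([.4965,.1315,.0253],132.3)"
```

```text
t 12.17 at [0.4936 0.1323 0.1091] yaw 132.44 z-axis [-0.002 -0.    -1.   ] shift units [-0.0089 -0.0135  0.6113] w 0.0559 F [ 0.6 -0.4 -0.5]
turn z units 0.0011 deg -0.1360412001065754
shift units after turn [-0.0089 -0.0135  0.6113]
```

Emit:
{"api": "apply_moves", "payload": {"motion": [[-0.008, -0.01, 0.1, 0, 0, 0, 0.3], [0, 0, 0.15, 0, 0, 0, 0.3], [0, 0, 0.15, 0, 0, 0, 0.3], [0, 0, 0.1, 0, 0, 0, 0.3], [0, 0, 0.07, 0, 0, 0, 0.3], [0, 0, 0.035, 0, 0, 0, 0.3], [0, 0, 0, 0, 0, 0, 0.3], [0, 0, 0, 0, 0, 0, 0.3]]}}

```text
time: 12.83
eef_pos: [0.4975, 0.1303, -0.0106]
eef_rot: [-0.36, 0.933, 0.0, -0.0]
force: [0.2, 0.4, 0.0]
width: 0.0557
finger_force: 0.0
```

```bash
python3 -c "
from h import *
go([.4965,.1315,.0253],132.3)"
```

```text
t 12.83 at [ 0.4975  0.1303 -0.0106] yaw 132.25 z-axis [-0.001 -0.    -1.   ] shift units [-0.0001  0.0077  0.0131] w 0.0557 F [0.2 0.4 0. ]
turn z units -0.0004 deg 0.05167198428770803
shift units after turn [-0.0001  0.0077  0.0131]
```

Emit:
{"api": "apply_moves", "payload": {"motion": [[0, 0.007, 0.008, 0, 0, 0, -0.2], [0, 0, 0, 0, 0, 0, -0.3], [0, 0, 0, 0, 0, 0, -0.35], [0, 0, 0, 0, 0, 0, -0.4], [0, 0, 0, 0, 0, 0, -0.45], [0, 0, 0, 0, 0, 0, -0.5], [0, 0, 0, 0, 0, 0, -0.6], [0, 0, 0, 0, 0, 0, -1], [0, 0, 0, 0, 0, 0, -1]]}}

```text
time: 13.58
eef_pos: [0.4967, 0.132, -0.0117]
eef_rot: [-0.361, 0.933, -0.0, 0.0]
force: [-0.6, 0.4, 6.1]
width: 0.0208
finger_force: 38.8
```

Emit:
{"api": "apply_moves", "payload": {"motion": [[0, 0, -0.03, 0, 0, 0, -1], [0, 0, -0.07, 0, 0, 0, -1], [0, 0, -0.12, 0, 0, 0, -1], [0, 0, -0.15, 0, 0, 0, -1], [0, 0, -0.15, 0, 0, 0, -1], [0, 0, -0.05, 0, 0, 0, -1], [0, 0, 0, 0, 0, 0, -1]]}}

```text
time: 14.17
eef_pos: [0.4979, 0.1321, 0.1046]
eef_rot: [-0.361, 0.933, -0.001, 0.002]
force: [0.6, 0.1, -2.2]
width: 0.0207
finger_force: 39.3
```

```bash
python3 -c "
from h import *
go([.4488,-.1753,.0267],57.15)"
```

```text
t 14.17 at [0.4979 0.1321 0.1046] yaw 132.29 z-axis [ 0.004  0.    -1.   ] shift units [ 1.2181 -0.9701  0.5806] w 0.0207 F [ 0.6  0.1 -2.2]
turn z units 0.6262 deg -75.14498022971668
shift units after turn [-0.6254 -1.423   0.5881]
```

Emit:
{"api": "apply_moves", "payload": {"motion": [[0.1, -0.08, 0, 0, 0, 0, -1], [0.152, -0.121, 0, 0, 0, 0, -1], [0.152, -0.121, 0, 0, 0, 0, -1], [0.152, -0.121, 0, 0, 0, 0, -1], [0.152, -0.121, 0, 0, 0, 0, -1], [0.152, -0.121, 0, 0, 0, 0, -1], [0.152, -0.121, 0, 0, 0, 0, -1], [0.152, -0.121, 0, 0, 0, 0, -1], [0.054, -0.043, 0, 0, 0, 0, -1]]}}

```text
time: 14.92
eef_pos: [0.4456, -0.1792, 0.1009]
eef_rot: [-0.359, 0.933, 0.0, -0.001]
force: [-0.5, -0.0, -1.3]
width: 0.0207
finger_force: 39.4
```

Emit:
{"api": "apply_moves", "payload": {"motion": [[0, 0, 0, 0, 0, 0.057, -1], [0, 0, 0, 0, 0, 0.057, -1], [0, 0, 0, 0, 0, 0.057, -1], [0, 0, 0, 0, 0, 0.057, -1], [0, 0, 0, 0, 0, 0.057, -1], [0, 0, 0, 0, 0, 0.057, -1], [0, 0, 0, 0, 0, 0.057, -1], [0, 0, 0, 0, 0, 0.057, -1], [0, 0, 0, 0, 0, 0.057, -1], [0, 0, 0, 0, 0, 0.057, -1]]}}

```text
time: 15.75
eef_pos: [0.4462, -0.1751, 0.1008]
eef_rot: [0.229, 0.973, 0.0, -0.001]
force: [-0.4, 0.2, -0.8]
width: 0.0207
finger_force: 39.2
```

Emit:
{"api": "apply_moves", "payload": {"motion": [[0, 0, 0, 0, 0, 0.056, -1], [0, 0, 0, 0, 0, 0, -1], [0, 0, 0, 0, 0, 0, -1]]}}

```text
time: 16.0
eef_pos: [0.4464, -0.1752, 0.1011]
eef_rot: [0.281, 0.96, 0.0, -0.001]
force: [-1.2, -0.3, -1.5]
width: 0.0207
finger_force: 39.2
```

```bash
python3 -c "
from h import *
go([.4488,-.1753,.0267],57.15)"
```

```text
t 16.0 at [ 0.4464 -0.1752  0.1011] yaw 57.38 z-axis [-0.001  0.001 -1.   ] shift units [-0.0112  0.0062  0.5646] w 0.0207 F [-1.2 -0.3 -1.5]
turn z units 0.0019 deg -0.23075079289861833
shift units after turn [-0.0112  0.0063  0.5646]
```

Emit:
{"api": "apply_moves", "payload": {"motion": [[-0.011, 0.006, 0.1, 0, 0, 0, -1], [0, 0, 0.13, 0, 0, 0, -1], [0, 0, 0.13, 0, 0, 0, -1], [0, 0, 0.1, 0, 0, 0, -1], [0, 0, 0.05, 0, 0, 0, -1], [0, 0, 0.03, 0, 0, 0, -1], [0, 0, 0, 0, 0, 0, -1], [0, 0, 0, 0, 0, 0, -1]]}}

```text
time: 16.67
eef_pos: [0.4494, -0.1757, -0.0059]
eef_rot: [0.282, 0.959, 0.0, -0.0]
force: [0.2, -0.4, -1.8]
width: 0.0205
finger_force: 39.3
```

```bash
python3 -c "
from h import *
go([.4488,-.1753,.0267],57.15)"
```

```text
t 16.67 at [ 0.4494 -0.1757 -0.0059] yaw 57.27 z-axis [-0.  0. -1.] shift units [0.0035 0.0001 0.0294] w 0.0205 F [ 0.2 -0.4 -1.8]
turn z units 0.001 deg -0.12254232664371045
shift units after turn [0.0035 0.0001 0.0294]
```

Emit:
{"api": "apply_moves", "payload": {"motion": [[0.003, 0, 0.01, 0, 0, 0, -1], [0, 0, 0.01, 0, 0, 0, -1], [0, 0, 0, 0, 0, 0, -1], [0, 0, 0.004, 0, 0, 0, -1], [0, 0, 0, 0, 0, 0, -1], [0, 0, 0, 0, 0, 0, -1]]}}

```text
time: 17.17
eef_pos: [0.4489, -0.1754, -0.0108]
eef_rot: [0.283, 0.959, -0.0, 0.0]
force: [-0.0, -0.1, -1.6]
width: 0.0206
finger_force: 39.3
```

Emit:
{"api": "apply_moves", "payload": {"motion": [[0, 0, 0.004, 0, 0, 0, -1], [0, 0, 0, 0, 0, 0, -1], [0, 0, 0, 0, 0, 0, -1]]}}

```text
time: 17.42
eef_pos: [0.449, -0.1754, -0.0116]
eef_rot: [0.283, 0.959, -0.0, 0.0]
force: [-0.4, 0.1, -0.4]
width: 0.0205
finger_force: 39.6
```

Emit:
{"api": "apply_moves", "payload": {"motion": [[0, 0, 0.003, 0, 0, 0, -1], [0, 0, 0, 0, 0, 0, -1], [0, 0, 0, 0, 0, 0, -1]]}}

```text
time: 17.67
eef_pos: [0.449, -0.1755, -0.0117]
eef_rot: [0.283, 0.959, -0.0, 0.0]
force: [-3.6, 1.9, 12.9]
width: 0.0208
finger_force: 40.9
```

Seated at exactly the pick height. I release, rise, and go back for the spool.

Emit:
{"api": "apply_moves", "payload": {"motion": [[0, 0, -0.002, 0, 0, 0, -1], [0, 0, 0, 0, 0, 0, -0.4], [0, 0, 0, 0, 0, 0, -0.2], [0, 0, 0, 0, 0, 0, 0.1], [0, 0, 0, 0, 0, 0, 0.3], [0, 0, -0.05, 0, 0, 0, 0.3], [0, 0, -0.15, 0, 0, 0, 0.3], [0, 0, -0.18, 0, 0, 0, 0.3], [0, 0, -0.18, 0, 0, 0, 0.3], [0, 0, -0.05, 0, 0, 0, 0.3]]}}

```text
time: 18.5
eef_pos: [0.4504, -0.1762, 0.1146]
eef_rot: [0.283, 0.959, -0.001, 0.003]
force: [0.8, -0.5, 0.5]
width: 0.0556
finger_force: 0.0
```

Emit:
{"api": "apply_moves", "payload": {"motion": [[0, 0, 0, 0, 0, -0.057, 0.3], [0, 0, 0, 0, 0, -0.057, 0.3], [0, 0, 0, 0, 0, -0.057, 0.3], [0, 0, 0, 0, 0, -0.057, 0.3], [0, 0, 0, 0, 0, -0.057, 0.3], [0, 0, 0, 0, 0, -0.057, 0.3], [0, 0, 0, 0, 0, -0.057, 0.3], [0, 0, 0, 0, 0, -0.057, 0.3], [0, 0, 0, 0, 0, -0.057, 0.3], [0, 0, 0, 0, 0, -0.057, 0.3]]}}

```text
time: 19.33
eef_pos: [0.4488, -0.1753, 0.11]
eef_rot: [-0.308, 0.951, 0.0, -0.0]
force: [0.9, 0.1, -0.3]
width: 0.0556
finger_force: 0.0
```

Emit:
{"api": "apply_moves", "payload": {"motion": [[0, 0, 0, 0, 0, -0.056, 0.3], [0, 0, 0, 0, 0, 0, 0.3]]}}

```text
time: 19.5
eef_pos: [0.4488, -0.1753, 0.11]
eef_rot: [-0.363, 0.932, 0.0, -0.0]
force: [-0.1, 0.2, -1.4]
width: 0.0555
finger_force: 0.0
```

```bash
python3 -c "
from h import *
go([.534,.164,.0333],132.3)
s=(255*np.clip(read_camera('scene')[:,:,::-1]/200,0,1)**.6).astype(np.uint8);cv2.imwrite('pics/c7.png',cv2.resize(s[140:270,110:240],(520,520)))"
```

```text
t 19.5 at [ 0.4488 -0.1753  0.11  ] yaw 132.61 z-axis [-0.  0. -1.] shift units [-1.4623  0.9599  0.5761] w 0.0555 F [-0.1  0.2 -1.4]
turn z units 0.0026 deg -0.3145089008462776
shift units after turn [-1.457   0.9679  0.5761]
```

View pics/c7.png

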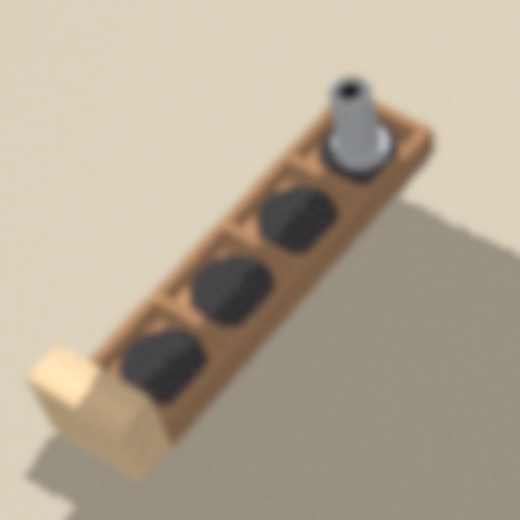

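The bush stands upright and centred in the far bay (crop 352,130). Now the spool.

Emit:
{"api": "apply_moves", "payload": {"motion": [[-0.146, 0.096, 0, 0, 0, 0.0003, 0.3], [-0.146, 0.096, 0, 0, 0, 0.0003, 0.3], [-0.146, 0.096, 0, 0, 0, 0.0003, 0.3], [-0.146, 0.096, 0, 0, 0, 0.0003, 0.3], [-0.146, 0.096, 0, 0, 0, 0.0003, 0.3], [-0.146, 0.096, 0, 0, 0, 0.0003, 0.3], [-0.146, 0.096, 0, 0, 0, 0.0003, 0.3], [-0.146, 0.096, 0, 0, 0, 0.0003, 0.3], [-0.146, 0.096, 0, 0, 0, 0.0003, 0.3], [-0.146, 0.096, 0, 0, 0, 0, 0.3]]}}

```text
time: 20.38
eef_pos: [0.5367, 0.1648, 0.1101]
eef_rot: [-0.356, 0.935, -0.0, 0.0]
force: [2.2, -0.2, -0.2]
width: 0.0554
finger_force: 0.0
```

Emit:
{"api": "apply_moves", "payload": {"motion": [[0, 0, 0, 0, 0, 0, 0.3], [0, 0, 0, 0, 0, 0, 0.3], [0, 0, 0, 0, 0, 0, 0.3]]}}

```text
time: 20.63
eef_pos: [0.5363, 0.1627, 0.1099]
eef_rot: [-0.357, 0.934, -0.0, -0.0]
force: [0.9, 0.7, -0.1]
width: 0.0554
finger_force: 0.0
```

```bash
python3 -c "
from h import *
go([.534,.164,.0333],132.3)"
```

```text
t 20.63 at [0.5363 0.1627 0.1099] yaw 131.83 z-axis [-0. -0. -1.] shift units [0.004  0.0126 0.5754] w 0.0554 F [ 0.9  0.7 -0.1]
turn z units -0.0039 deg 0.46625703109151573
shift units after turn [0.0039 0.0126 0.5754]
```

Emit:
{"api": "apply_moves", "payload": {"motion": [[0.004, 0.0126, 0.1, 0, 0, -0.004, 0.3], [0, 0, 0.15, 0, 0, 0, 0.3], [0, 0, 0.13, 0, 0, 0, 0.3], [0, 0, 0.1, 0, 0, 0, 0.3], [0, 0, 0.06, 0, 0, 0, 0.3], [0, 0, 0.035, 0, 0, 0, 0.3], [0, 0, 0, 0, 0, 0, 0.3], [0, 0, 0, 0, 0, 0, 0.3]]}}

```text
time: 21.3
eef_pos: [0.5345, 0.1636, -0.0044]
eef_rot: [-0.361, 0.932, -0.0, 0.0]
force: [0.3, -0.1, -0.2]
width: 0.0555
finger_force: 0.0
```

```bash
python3 -c "
from h import *
go([.534,.164,.0333],132.3)"
```

```text
t 21.3 at [ 0.5345  0.1636 -0.0044] yaw 132.35 z-axis [ 0. -0. -1.] shift units [0.0005 0.0032 0.004 ] w 0.0555 F [ 0.3 -0.1 -0.2]
turn z units 0.0004 deg -0.045126247284116516
shift units after turn [0.0005 0.0032 0.004 ]
```

Emit:
{"api": "apply_moves", "payload": {"motion": [[0, 0.003, 0, 0, 0, 0, -0.1], [0, 0, 0, 0, 0, 0, -0.2], [0, 0, 0, 0, 0, 0, -0.25], [0, 0, 0, 0, 0, 0, -0.3], [0, 0, 0, 0, 0, 0, -0.35], [0, 0, 0, 0, 0, 0, -0.4], [0, 0, 0, 0, 0, 0, -0.5], [0, 0, 0, 0, 0, 0, -1], [0, 0, 0, 0, 0, 0, -1]]}}

```text
time: 22.05
eef_pos: [0.5343, 0.1647, -0.0046]
eef_rot: [-0.362, 0.932, -0.0, 0.0]
force: [-0.0, -1.1, 5.9]
width: 0.0249
finger_force: 39.0
```

Emit:
{"api": "apply_moves", "payload": {"motion": [[0, 0, -0.03, 0, 0, 0, -1], [0, 0, -0.07, 0, 0, 0, -1], [0, 0, -0.12, 0, 0, 0, -1], [0, 0, -0.15, 0, 0, 0, -1], [0, 0, -0.15, 0, 0, 0, -1], [0, 0, -0.05, 0, 0, 0, -1], [0, 0, 0, 0, 0, 0, -1]]}}

```text
time: 22.63
eef_pos: [0.5351, 0.165, 0.1118]
eef_rot: [-0.362, 0.932, -0.0, 0.002]
force: [0.6, 0.3, -2.1]
width: 0.0245
finger_force: 39.5
```

```bash
python3 -c "
from h import *
go([.4908,-.2024,.0345],57.15)"
```

```text
t 22.63 at [0.5351 0.165  0.1118] yaw 132.45 z-axis [ 0.004  0.001 -1.   ] shift units [ 1.4054 -1.2047  0.5767] w 0.0245 F [ 0.6  0.3 -2.1]
turn z units 0.6275 deg -75.30028768326471
shift units after turn [-0.8084 -1.6623  0.5851]
```

Emit:
{"api": "apply_moves", "payload": {"motion": [[0.1, -0.086, 0, 0, 0, 0, -1], [0.15, -0.1285, 0, 0, 0, 0, -1], [0.15, -0.1285, 0, 0, 0, 0, -1], [0.15, -0.1285, 0, 0, 0, 0, -1], [0.15, -0.1285, 0, 0, 0, 0, -1], [0.15, -0.1285, 0, 0, 0, 0, -1], [0.15, -0.1285, 0, 0, 0, 0, -1], [0.15, -0.1285, 0, 0, 0, 0, -1], [0.15, -0.1285, 0, 0, 0, 0, -1], [0.105, -0.091, 0, 0, 0, 0, -1]]}}

```text
time: 23.47
eef_pos: [0.4879, -0.2053, 0.1079]
eef_rot: [-0.361, 0.932, 0.001, -0.001]
force: [1.2, 0.1, -1.7]
width: 0.0248
finger_force: 39.5
```

Emit:
{"api": "apply_moves", "payload": {"motion": [[0, 0, 0, 0, 0, 0.057, -1], [0, 0, 0, 0, 0, 0.057, -1], [0, 0, 0, 0, 0, 0.057, -1], [0, 0, 0, 0, 0, 0.057, -1], [0, 0, 0, 0, 0, 0.057, -1], [0, 0, 0, 0, 0, 0.057, -1], [0, 0, 0, 0, 0, 0.057, -1], [0, 0, 0, 0, 0, 0.057, -1], [0, 0, 0, 0, 0, 0.057, -1], [0, 0, 0, 0, 0, 0.057, -1]]}}

```text
time: 24.3
eef_pos: [0.4885, -0.2022, 0.1078]
eef_rot: [0.227, 0.974, 0.0, -0.001]
force: [-0.0, -0.6, -1.6]
width: 0.0246
finger_force: 39.6
```

Emit:
{"api": "apply_moves", "payload": {"motion": [[0, 0, 0, 0, 0, 0.057, -1], [0, 0, 0, 0, 0, 0, -1], [0, 0, 0, 0, 0, 0, -1]]}}

```text
time: 24.55
eef_pos: [0.4887, -0.2024, 0.1082]
eef_rot: [0.28, 0.96, 0.0, -0.001]
force: [-1.4, -0.5, -1.6]
width: 0.0245
finger_force: 39.6
```

```bash
python3 -c "
from h import *
go([.4908,-.2024,.0339],57.15)"
```

```text
t 24.55 at [ 0.4887 -0.2024  0.1082] yaw 57.42 z-axis [-0.001  0.001 -1.   ] shift units [-0.0099  0.0057  0.5638] w 0.0245 F [-1.4 -0.5 -1.6]
turn z units 0.0023 deg -0.27443539473405565
shift units after turn [-0.0099  0.0057  0.5638]
```

Emit:
{"api": "apply_moves", "payload": {"motion": [[-0.007, 0.006, 0.1, 0, 0, 0.002, -1], [0, 0, 0.13, 0, 0, 0, -1], [0, 0, 0.13, 0, 0, 0, -1], [0, 0, 0.1, 0, 0, 0, -1], [0, 0, 0.05, 0, 0, 0, -1], [0, 0, 0.03, 0, 0, 0, -1], [0, 0, 0.01, 0, 0, 0, -1], [0, 0, 0, 0, 0, 0, -1], [0, 0, 0, 0, 0, 0, -1]]}}

```text
time: 25.3
eef_pos: [0.4914, -0.2027, -0.0003]
eef_rot: [0.284, 0.959, -0.0, 0.0]
force: [-0.7, -0.2, -1.0]
width: 0.0244
finger_force: 39.6
```

```bash
python3 -c "
from h import *
go([.4908,-.2024,.0339],57.15)"
```

```text
t 25.3 at [ 4.914e-01 -2.027e-01 -3.000e-04] yaw 57.03 z-axis [ 0.001 -0.    -1.   ] shift units [ 0.0034 -0.0002  0.0213] w 0.0244 F [-0.7 -0.2 -1. ]
turn z units -0.001 deg 0.12116720953076765
shift units after turn [ 0.0034 -0.0002  0.0213]
```

Emit:
{"api": "apply_moves", "payload": {"motion": [[0.003, 0, 0.01, 0, 0, 0, -1], [0, 0, 0.006, 0, 0, 0, -1], [0, 0, 0, 0, 0, 0, -1], [0, 0, 0, 0, 0, 0, -1]]}}

```text
time: 25.63
eef_pos: [0.4906, -0.2023, -0.0039]
eef_rot: [0.284, 0.959, -0.0, 0.0]
force: [0.6, 0.0, -0.2]
width: 0.0246
finger_force: 39.6
```

Emit:
{"api": "apply_moves", "payload": {"motion": [[0, 0, 0.003, 0, 0, 0, -1], [0, 0, 0, 0, 0, 0, -1], [0, 0, 0, 0, 0, 0, -1]]}}

```text
time: 25.88
eef_pos: [0.4907, -0.2023, -0.0045]
eef_rot: [0.284, 0.959, -0.0, 0.0]
force: [0.1, -0.2, 1.2]
width: 0.0252
finger_force: 40.0
```

Just touching down at pick height, so I release.

Emit:
{"api": "apply_moves", "payload": {"motion": [[0, 0, 0, 0, 0, 0, -0.3], [0, 0, 0, 0, 0, 0, -0.1], [0, 0, 0, 0, 0, 0, 0.1], [0, 0, 0, 0, 0, 0, 0.3], [0, 0, 0, 0, 0, 0, 0.3], [0, 0, -0.05, 0, 0, 0, 0.3], [0, 0, -0.15, 0, 0, 0, 0.3], [0, 0, -0.18, 0, 0, 0, 0.3], [0, 0, -0.18, 0, 0, 0, 0.3], [0, 0, -0.05, 0, 0, 0, 0.3]]}}

```text
time: 26.72
eef_pos: [0.4921, -0.2031, 0.1221]
eef_rot: [0.284, 0.959, -0.001, 0.003]
force: [-0.3, 0.1, 1.0]
width: 0.0554
finger_force: 0.0
```

Emit:
{"api": "apply_moves", "payload": {"motion": [[0, 0, 0, 0, 0, -0.057, 0.3], [0, 0, 0, 0, 0, -0.057, 0.3], [0, 0, 0, 0, 0, -0.057, 0.3], [0, 0, 0, 0, 0, -0.057, 0.3], [0, 0, 0, 0, 0, -0.057, 0.3], [0, 0, 0, 0, 0, -0.057, 0.3], [0, 0, 0, 0, 0, -0.057, 0.3], [0, 0, 0, 0, 0, -0.057, 0.3], [0, 0, 0, 0, 0, -0.057, 0.3], [0, 0, 0, 0, 0, -0.057, 0.3]]}}

```text
time: 27.55
eef_pos: [0.4905, -0.2022, 0.1173]
eef_rot: [-0.307, 0.952, 0.0, -0.0]
force: [0.4, -0.4, 0.6]
width: 0.0556
finger_force: 0.0
```

Emit:
{"api": "apply_moves", "payload": {"motion": [[0, 0, 0, 0, 0, -0.056, 0.3], [0, 0, 0, 0, 0, 0, 0.3]]}}

```text
time: 27.72
eef_pos: [0.4905, -0.2022, 0.1173]
eef_rot: [-0.362, 0.932, 0.0, -0.0]
force: [0.5, 1.2, 0.3]
width: 0.0553
finger_force: 0.0
```

```bash
python3 -c "
from h import *
go([.570,.198,.0463],132.3)"
```

```text
t 27.72 at [ 0.4905 -0.2022  0.1173] yaw 132.41 z-axis [-0.  0. -1.] shift units [-1.643   1.2091  0.5473] w 0.0553 F [0.5 1.2 0.3]
turn z units 0.0009 deg -0.1116931269233703
shift units after turn [-1.6406  1.2123  0.5473]
```

Emit:
{"api": "apply_moves", "payload": {"motion": [[-0.149, 0.11, 0, 0, 0, 0, 0.3], [-0.149, 0.11, 0, 0, 0, 0, 0.3], [-0.149, 0.11, 0, 0, 0, 0, 0.3], [-0.149, 0.11, 0, 0, 0, 0, 0.3], [-0.149, 0.11, 0, 0, 0, 0, 0.3], [-0.149, 0.11, 0, 0, 0, 0, 0.3], [-0.149, 0.11, 0, 0, 0, 0, 0.3], [-0.149, 0.11, 0, 0, 0, 0, 0.3], [-0.149, 0.11, 0, 0, 0, 0, 0.3], [-0.149, 0.11, 0, 0, 0, 0, 0.3]]}}

```text
time: 28.55
eef_pos: [0.5642, 0.1628, 0.1173]
eef_rot: [-0.357, 0.934, -0.0, 0.0]
force: [1.4, -0.5, 1.3]
width: 0.0556
finger_force: 0.0
```

Emit:
{"api": "apply_moves", "payload": {"motion": [[-0.149, 0.11, 0, 0, 0, 0, 0.3], [0, 0, 0, 0, 0, 0, 0.3], [0, 0, 0, 0, 0, 0, 0.3], [0, 0, 0, 0, 0, 0, 0.3]]}}

```text
time: 28.88
eef_pos: [0.5714, 0.1969, 0.1171]
eef_rot: [-0.358, 0.934, -0.0, -0.0]
force: [-0.3, 0.4, 0.7]
width: 0.0557
finger_force: 0.0
```

```bash
python3 -c "
from h import *
go([.570,.198,.0463],132.3)"
```

```text
t 28.88 at [0.5714 0.1969 0.1171] yaw 131.96 z-axis [-0. -0. -1.] shift units [0.0009 0.0088 0.5463] w 0.0557 F [-0.3  0.4  0.7]
turn z units -0.0028 deg 0.335303833398541
shift units after turn [0.0009 0.0088 0.5463]
```

Emit:
{"api": "apply_moves", "payload": {"motion": [[0.001, 0.009, 0.1, 0, 0, -0.003, 0.3], [0, 0, 0.15, 0, 0, 0, 0.3], [0, 0, 0.12, 0, 0, 0, 0.3], [0, 0, 0.09, 0, 0, 0, 0.3], [0, 0, 0.055, 0, 0, 0, 0.3], [0, 0, 0.03, 0, 0, 0, 0.3], [0, 0, 0, 0, 0, 0, 0.3], [0, 0, 0, 0, 0, 0, 0.3]]}}

```text
time: 29.55
eef_pos: [0.5705, 0.1976, 0.0089]
eef_rot: [-0.361, 0.932, -0.0, 0.0]
force: [-0.1, -0.3, 0.6]
width: 0.0553
finger_force: 0.0
```

```bash
python3 -c "
from h import *
go([.570,.198,.0463],132.3)"
```

```text
t 29.55 at [0.5705 0.1976 0.0089] yaw 132.35 z-axis [ 0. -0. -1.] shift units [0.0004 0.0032 0.0053] w 0.0553 F [-0.1 -0.3  0.6]
turn z units 0.0004 deg -0.04715233646186334
shift units after turn [0.0004 0.0032 0.0053]
```

Emit:
{"api": "apply_moves", "payload": {"motion": [[0, 0.003, 0, 0, 0, 0, -0.2], [0, 0, 0, 0, 0, 0, -0.35], [0, 0, 0, 0, 0, 0, -0.42], [0, 0, 0, 0, 0, 0, -0.48], [0, 0, 0, 0, 0, 0, -0.54], [0, 0, 0, 0, 0, 0, -0.6], [0, 0, 0, 0, 0, 0, -0.66], [0, 0, 0, 0, 0, 0, -1], [0, 0, 0, 0, 0, 0, -1]]}}

```text
time: 30.3
eef_pos: [0.57, 0.1988, 0.0085]
eef_rot: [-0.362, 0.932, -0.0, 0.0]
force: [0.1, -0.5, 4.4]
width: 0.0151
finger_force: 38.9
```

Emit:
{"api": "apply_moves", "payload": {"motion": [[0, 0, -0.03, 0, 0, 0, -1], [0, 0, -0.07, 0, 0, 0, -1], [0, 0, -0.12, 0, 0, 0, -1], [0, 0, -0.15, 0, 0, 0, -1], [0, 0, -0.15, 0, 0, 0, -1], [0, 0, -0.05, 0, 0, 0, -1], [0, 0, 0, 0, 0, 0, -1]]}}

```text
time: 30.88
eef_pos: [0.5711, 0.1991, 0.1247]
eef_rot: [-0.362, 0.932, -0.0, 0.002]
force: [0.5, -0.5, -2.4]
width: 0.0149
finger_force: 39.1
```

```bash
python3 -c "
from h import *
go([.5328,-.2296,.047],57.15)"
```

```text
t 30.88 at [0.5711 0.1991 0.1247] yaw 132.45 z-axis [ 0.004  0.001 -1.   ] shift units [ 1.59   -1.4511  0.5785] w 0.0149 F [ 0.5 -0.5 -2.4]
turn z units 0.6275 deg -75.30083915669164
shift units after turn [-0.9998 -1.9033  0.5884]
```

Emit:
{"api": "apply_moves", "payload": {"motion": [[0.13, -0.119, 0, 0, 0, 0, -1], [0.15, -0.137, 0, 0, 0, 0, -1], [0.15, -0.137, 0, 0, 0, 0, -1], [0.15, -0.137, 0, 0, 0, 0, -1], [0.15, -0.137, 0, 0, 0, 0, -1], [0.15, -0.137, 0, 0, 0, 0, -1], [0.15, -0.137, 0, 0, 0, 0, -1], [0.15, -0.137, 0, 0, 0, 0, -1], [0.15, -0.137, 0, 0, 0, 0, -1], [0.15, -0.137, 0, 0, 0, 0, -1]]}}

```text
time: 31.72
eef_pos: [0.5326, -0.2021, 0.1205]
eef_rot: [-0.362, 0.932, 0.001, -0.001]
force: [0.9, -0.5, -1.7]
width: 0.0143
finger_force: 39.2
```

Emit:
{"api": "apply_moves", "payload": {"motion": [[0.11, -0.099, 0, 0, 0, 0, -1], [0, 0, 0, 0, 0, 0.057, -1], [0, 0, 0, 0, 0, 0.057, -1], [0, 0, 0, 0, 0, 0.057, -1], [0, 0, 0, 0, 0, 0.057, -1], [0, 0, 0, 0, 0, 0.057, -1], [0, 0, 0, 0, 0, 0.057, -1], [0, 0, 0, 0, 0, 0.057, -1], [0, 0, 0, 0, 0, 0.057, -1], [0, 0, 0, 0, 0, 0.057, -1]]}}

```text
time: 32.55
eef_pos: [0.5302, -0.2295, 0.1203]
eef_rot: [0.169, 0.986, 0.001, -0.001]
force: [0.1, -0.0, -1.4]
width: 0.0147
finger_force: 39.3
```

Emit:
{"api": "apply_moves", "payload": {"motion": [[0, 0, 0, 0, 0, 0.057, -1], [0, 0, 0, 0, 0, 0.057, -1], [0, 0, 0, 0, 0, 0, -1], [0, 0, 0, 0, 0, 0, -1]]}}

```text
time: 32.88
eef_pos: [0.5305, -0.2296, 0.1209]
eef_rot: [0.28, 0.96, 0.0, -0.001]
force: [-0.6, -0.4, -2.6]
width: 0.0147
finger_force: 39.3
```

```bash
python3 -c "
from h import *
go([.5328,-.2296,.047],57.15)"
```

```text
t 32.88 at [ 0.5305 -0.2296  0.1209] yaw 57.43 z-axis [-0.002  0.001 -1.   ] shift units [-0.0109  0.0064  0.5621] w 0.0147 F [-0.6 -0.4 -2.6]
turn z units 0.0023 deg -0.27561473837936035
shift units after turn [-0.0108  0.0065  0.5621]
```

Same pattern as before, with the last step landing on rep z ≈ 0.0085.

Emit:
{"api": "apply_moves", "payload": {"motion": [[-0.006, 0.006, 0.1, 0, 0, 0.002, -1], [0, 0, 0.13, 0, 0, 0, -1], [0, 0, 0.13, 0, 0, 0, -1], [0, 0, 0.1, 0, 0, 0, -1], [0, 0, 0.05, 0, 0, 0, -1], [0, 0, 0.03, 0, 0, 0, -1], [0, 0, 0.008, 0, 0, 0, -1], [0, 0, 0, 0, 0, 0, -1], [0, 0, 0, 0, 0, 0, -1]]}}

```text
time: 33.63
eef_pos: [0.5333, -0.23, 0.0136]
eef_rot: [0.284, 0.959, -0.0, 0.001]
force: [0.8, 0.6, -1.2]
width: 0.0147
finger_force: 39.3
```

```bash
python3 -c "
from h import *
go([.5328,-.2296,.047],57.15)"
```

```text
t 33.63 at [ 0.5333 -0.23    0.0136] yaw 57.01 z-axis [ 0.001 -0.001 -1.   ] shift units [0.0032 0.0003 0.0256] w 0.0147 F [ 0.8  0.6 -1.2]
turn z units -0.0012 deg 0.14352033221837246
shift units after turn [0.0032 0.0003 0.0256]
```

Emit:
{"api": "apply_moves", "payload": {"motion": [[0.003, 0, 0.012, 0, 0, 0, -1], [0, 0, 0.008, 0, 0, 0, -1], [0, 0, 0, 0, 0, 0, -1], [0, 0, 0, 0, 0, 0, -1]]}}

```text
time: 33.97
eef_pos: [0.5322, -0.2293, 0.0088]
eef_rot: [0.284, 0.959, -0.0, 0.0]
force: [0.3, 0.0, -2.7]
width: 0.0148
finger_force: 39.3
```

Emit:
{"api": "apply_moves", "payload": {"motion": [[0, 0, 0.003, 0, 0, 0, -1], [0, 0, 0, 0, 0, 0, -1], [0, 0, 0, 0, 0, 0, -1]]}}

```text
time: 34.22
eef_pos: [0.5324, -0.2295, 0.0085]
eef_rot: [0.284, 0.959, -0.0, 0.0]
force: [-1.0, 1.2, 5.4]
width: 0.0147
finger_force: 40.1
```

Emit:
{"api": "apply_moves", "payload": {"motion": [[0, 0, 0, 0, 0, 0, -0.5], [0, 0, 0, 0, 0, 0, -0.3], [0, 0, 0, 0, 0, 0, 0], [0, 0, 0, 0, 0, 0, 0.3], [0, 0, 0, 0, 0, 0, 0.3], [0, 0, -0.05, 0, 0, 0, 0.3], [0, 0, -0.15, 0, 0, 0, 0.3], [0, 0, -0.18, 0, 0, 0, 0.3], [0, 0, -0.15, 0, 0, 0, 0.3], [0, 0, -0.05, 0, 0, 0, 0.3]]}}

```text
time: 35.05
eef_pos: [0.5336, -0.2301, 0.1292]
eef_rot: [0.284, 0.959, -0.001, 0.003]
force: [0.7, -0.6, 0.6]
width: 0.0555
finger_force: 0.0
```

Emit:
{"api": "apply_moves", "payload": {"motion": [[0, 0, 0, 0, 0, -0.057, 0.3], [0, 0, 0, 0, 0, -0.057, 0.3], [0, 0, 0, 0, 0, -0.057, 0.3], [0, 0, 0, 0, 0, -0.057, 0.3], [0, 0, 0, 0, 0, -0.057, 0.3], [0, 0, 0, 0, 0, -0.057, 0.3], [0, 0, 0, 0, 0, -0.057, 0.3], [0, 0, 0, 0, 0, -0.057, 0.3], [0, 0, 0, 0, 0, -0.057, 0.3], [0, 0, 0, 0, 0, -0.057, 0.3]]}}

```text
time: 35.88
eef_pos: [0.5321, -0.2293, 0.1244]
eef_rot: [-0.307, 0.952, -0.0, -0.0]
force: [0.5, 0.3, -1.0]
width: 0.0554
finger_force: 0.0
```

Emit:
{"api": "apply_moves", "payload": {"motion": [[0, 0, 0, 0, 0, -0.056, 0.3], [0, 0, 0, 0, 0, 0, 0.3]]}}

```text
time: 36.05
eef_pos: [0.5321, -0.2293, 0.1244]
eef_rot: [-0.362, 0.932, -0.0, -0.0]
force: [0.9, -0.3, -0.3]
width: 0.0562
finger_force: 0.0
```

```bash
python3 -c "
from h import *
go([.6065,.2315,.0383],132.3)"
```

```text
t 36.05 at [ 0.5321 -0.2293  0.1244] yaw 132.41 z-axis [ 0. -0. -1.] shift units [-1.8284  1.4502  0.6227] w 0.0562 F [ 0.9 -0.3 -0.3]
turn z units 0.0009 deg -0.11305832255737869
shift units after turn [-1.8256  1.4538  0.6227]
```

Emit:
{"api": "apply_moves", "payload": {"motion": [[-0.152, 0.121, 0, 0, 0, 0, 0.3], [-0.152, 0.121, 0, 0, 0, 0, 0.3], [-0.152, 0.121, 0, 0, 0, 0, 0.3], [-0.152, 0.121, 0, 0, 0, 0, 0.3], [-0.152, 0.121, 0, 0, 0, 0, 0.3], [-0.152, 0.121, 0, 0, 0, 0, 0.3], [-0.152, 0.121, 0, 0, 0, 0, 0.3], [-0.152, 0.121, 0, 0, 0, 0, 0.3], [-0.152, 0.121, 0, 0, 0, 0, 0.3], [-0.152, 0.121, 0, 0, 0, 0, 0.3]]}}

```text
time: 36.88
eef_pos: [0.5955, 0.1561, 0.1244]
eef_rot: [-0.357, 0.934, -0.0, 0.0]
force: [1.3, -0.6, 0.3]
width: 0.0556
finger_force: 0.0
```

Emit:
{"api": "apply_moves", "payload": {"motion": [[-0.152, 0.121, 0, 0, 0, 0, 0.3], [-0.152, 0.121, 0, 0, 0, 0, 0.3], [0, 0, 0, 0, 0, 0, 0.3], [0, 0, 0, 0, 0, 0, 0.3], [0, 0, 0, 0, 0, 0, 0.3]]}}

```text
time: 37.3
eef_pos: [0.6081, 0.2305, 0.124]
eef_rot: [-0.358, 0.934, -0.0, -0.0]
force: [0.2, -0.3, -0.0]
width: 0.0554
finger_force: 0.0
```

```bash
python3 -c "
from h import *
go([.6065,.2315,.0383],132.3)"
```

```text
t 37.3 at [0.6081 0.2305 0.124 ] yaw 131.96 z-axis [-0. -0. -1.] shift units [0.0024 0.0088 0.6211] w 0.0554 F [ 0.2 -0.3 -0. ]
turn z units -0.0028 deg 0.3390609746633402
shift units after turn [0.0023 0.0088 0.6211]
```

Emit:
{"api": "apply_moves", "payload": {"motion": [[0.002, 0.009, 0.1, 0, 0, -0.003, 0.3], [0, 0, 0.16, 0, 0, 0, 0.3], [0, 0, 0.15, 0, 0, 0, 0.3], [0, 0, 0.12, 0, 0, 0, 0.3], [0, 0, 0.06, 0, 0, 0, 0.3], [0, 0, 0.03, 0, 0, 0, 0.3], [0, 0, 0, 0, 0, 0, 0.3], [0, 0, 0, 0, 0, 0, 0.3]]}}

```text
time: 37.97
eef_pos: [0.6072, 0.2311, 0.0009]
eef_rot: [-0.361, 0.932, -0.0, 0.0]
force: [1.1, -0.5, 0.1]
width: 0.0557
finger_force: 0.0
```

```bash
python3 -c "
from h import *
go([.6065,.2315,.0383],132.3)"
```

```text
t 37.97 at [0.6072 0.2311 0.0009] yaw 132.35 z-axis [ 0.001  0.    -1.   ] shift units [0.0013 0.0039 0.0057] w 0.0557 F [ 1.1 -0.5  0.1]
turn z units 0.0004 deg -0.04771206308222986
shift units after turn [0.0013 0.0039 0.0057]
```

Emit:
{"api": "apply_moves", "payload": {"motion": [[0, 0.003, 0, 0, 0, 0, -0.1], [0, 0, 0, 0, 0, 0, -0.25], [0, 0, 0, 0, 0, 0, -0.35], [0, 0, 0, 0, 0, 0, -0.41], [0, 0, 0, 0, 0, 0, -0.47], [0, 0, 0, 0, 0, 0, -0.53], [0, 0, 0, 0, 0, 0, -0.6], [0, 0, 0, 0, 0, 0, -1], [0, 0, 0, 0, 0, 0, -1]]}}

```text
time: 38.72
eef_pos: [0.6066, 0.2322, 0.0003]
eef_rot: [-0.362, 0.932, -0.0, 0.0]
force: [-0.6, -0.8, 4.8]
width: 0.0187
finger_force: 38.9
```

Emit:
{"api": "apply_moves", "payload": {"motion": [[0, 0, -0.03, 0, 0, 0, -1], [0, 0, -0.07, 0, 0, 0, -1], [0, 0, -0.12, 0, 0, 0, -1], [0, 0, -0.15, 0, 0, 0, -1], [0, 0, -0.15, 0, 0, 0, -1], [0, 0, -0.05, 0, 0, 0, -1], [0, 0, 0, 0, 0, 0, -1]]}}

```text
time: 39.3
eef_pos: [0.6076, 0.2326, 0.1166]
eef_rot: [-0.362, 0.932, -0.0, 0.002]
force: [0.9, 0.6, -2.6]
width: 0.019
finger_force: 39.2
```

```bash
python3 -c "
from h import *
go([.5748,-.2567,.0387],57.15)"
```

```text
t 39.3 at [0.6076 0.2326 0.1166] yaw 132.45 z-axis [ 0.004  0.001 -1.   ] shift units [ 1.7742 -1.6935  0.5788] w 0.019 F [ 0.9  0.6 -2.6]
turn z units 0.6275 deg -75.29790123622118
shift units after turn [-1.1872 -2.1431  0.5901]
```

Emit:
{"api": "apply_moves", "payload": {"motion": [[0.1365, -0.1303, 0, 0, 0, 0, -1], [0.1365, -0.1303, 0, 0, 0, 0, -1], [0.1365, -0.1303, 0, 0, 0, 0, -1], [0.1365, -0.1303, 0, 0, 0, 0, -1], [0.1365, -0.1303, 0, 0, 0, 0, -1], [0.1365, -0.1303, 0, 0, 0, 0, -1], [0.1365, -0.1303, 0, 0, 0, 0, -1], [0.1365, -0.1303, 0, 0, 0, 0, -1], [0.1365, -0.1303, 0, 0, 0, 0, -1], [0.1365, -0.1303, 0, 0, 0, 0, -1]]}}

```text
time: 40.13
eef_pos: [0.5795, -0.1458, 0.1122]
eef_rot: [-0.362, 0.932, 0.001, -0.001]
force: [1.0, 0.0, -1.4]
width: 0.0188
finger_force: 39.4
```

Emit:
{"api": "apply_moves", "payload": {"motion": [[0.1365, -0.1303, 0, 0, 0, 0, -1], [0.1365, -0.1303, 0, 0, 0, 0, -1], [0.1365, -0.1303, 0, 0, 0, 0, -1], [0, 0, 0, 0, 0, 0.057, -1], [0, 0, 0, 0, 0, 0.057, -1], [0, 0, 0, 0, 0, 0.057, -1], [0, 0, 0, 0, 0, 0.057, -1], [0, 0, 0, 0, 0, 0.057, -1], [0, 0, 0, 0, 0, 0.057, -1], [0, 0, 0, 0, 0, 0.057, -1]]}}

```text
time: 40.97
eef_pos: [0.5723, -0.2567, 0.112]
eef_rot: [0.05, 0.999, 0.001, -0.001]
force: [0.5, 0.2, -1.1]
width: 0.0185
finger_force: 39.5
```

Emit:
{"api": "apply_moves", "payload": {"motion": [[0, 0, 0, 0, 0, 0.057, -1], [0, 0, 0, 0, 0, 0.057, -1], [0, 0, 0, 0, 0, 0.057, -1], [0, 0, 0, 0, 0, 0.057, -1], [0, 0, 0, 0, 0, 0, -1], [0, 0, 0, 0, 0, 0, -1]]}}

```text
time: 41.47
eef_pos: [0.5726, -0.2569, 0.1126]
eef_rot: [0.28, 0.96, 0.0, -0.001]
force: [-0.6, 0.1, -1.3]
width: 0.0186
finger_force: 39.5
```

```bash
python3 -c "
from h import *
go([.5748,-.2567,.0387],57.15)"
```

```text
t 41.47 at [ 0.5726 -0.2569  0.1126] yaw 57.42 z-axis [-0.002  0.001 -1.   ] shift units [-0.0101  0.0069  0.5621] w 0.0186 F [-0.6  0.1 -1.3]
turn z units 0.0023 deg -0.27276292068351893
shift units after turn [-0.0101  0.0069  0.5621]
```

Emit:
{"api": "apply_moves", "payload": {"motion": [[-0.006, 0.006, 0.1, 0, 0, 0.002, -1], [0, 0, 0.13, 0, 0, 0, -1], [0, 0, 0.13, 0, 0, 0, -1], [0, 0, 0.1, 0, 0, 0, -1], [0, 0, 0.05, 0, 0, 0, -1], [0, 0, 0.03, 0, 0, 0, -1], [0, 0, 0.008, 0, 0, 0, -1], [0, 0, 0, 0, 0, 0, -1], [0, 0, 0, 0, 0, 0, -1]]}}

```text
time: 42.22
eef_pos: [0.5754, -0.2573, 0.0055]
eef_rot: [0.284, 0.959, -0.0, 0.001]
force: [0.7, -0.0, -1.7]
width: 0.0191
finger_force: 39.6
```

Emit:
{"api": "apply_moves", "payload": {"motion": [[0.003, 0, 0.012, 0, 0, 0, -1], [0, 0, 0.007, 0, 0, 0, -1], [0, 0, 0, 0, 0, 0, -1], [0, 0, 0, 0, 0, 0, -1]]}}

```text
time: 42.55
eef_pos: [0.5743, -0.2566, 0.0008]
eef_rot: [0.284, 0.959, -0.0, 0.0]
force: [0.4, -0.2, -1.2]
width: 0.0187
finger_force: 39.6
```

Emit:
{"api": "apply_moves", "payload": {"motion": [[0, 0, 0.003, 0, 0, 0, -1], [0, 0, 0, 0, 0, 0, -1], [0, 0, 0, 0, 0, 0, -1]]}}

```text
time: 42.8
eef_pos: [0.5744, -0.2567, 0.0003]
eef_rot: [0.284, 0.959, -0.0, 0.0]
force: [-1.0, 0.1, 2.3]
width: 0.019
finger_force: 40.0
```

Touching down at pick height. I release, rise and move away to look.

Emit:
{"api": "apply_moves", "payload": {"motion": [[0, 0, 0, 0, 0, 0, -0.5], [0, 0, 0, 0, 0, 0, -0.25], [0, 0, 0, 0, 0, 0, 0], [0, 0, 0, 0, 0, 0, 0.3], [0, 0, 0, 0, 0, 0, 0.3], [0, 0, -0.05, 0, 0, 0, 0.3], [0, 0, -0.15, 0, 0, 0, 0.3], [0, 0, -0.18, 0, 0, 0, 0.3], [0, 0, -0.18, 0, 0, 0, 0.3], [0, 0, -0.05, 0, 0, 0, 0.3]]}}

```text
time: 43.63
eef_pos: [0.576, -0.2576, 0.1282]
eef_rot: [0.284, 0.959, -0.001, 0.003]
force: [0.9, -1.0, 0.3]
width: 0.0557
finger_force: 0.0
```

Emit:
{"api": "apply_moves", "payload": {"motion": [[0, 0.15, 0, 0, 0, 0, 0.3], [0, 0.18, 0, 0, 0, 0, 0.3], [0, 0.18, 0, 0, 0, 0, 0.3], [0.1, 0.15, 0, 0, 0, 0, 0.3], [0.15, 0.1, 0, 0, 0, 0, 0.3], [0.18, 0, 0, 0, 0, 0, 0.3], [0.18, 0, 0, 0, 0, 0, 0.3], [0.18, 0, 0, 0, 0, 0, 0.3], [0, 0, 0, 0, 0, 0, 0.3]]}}

```text
time: 44.38
eef_pos: [0.5192, -0.0398, 0.1226]
eef_rot: [0.283, 0.959, 0.0, -0.002]
force: [1.7, -0.4, 0.8]
width: 0.0557
finger_force: 0.0
```

```bash
python3 -c "
from h import *
go([.5,0,.2])
s=(255*np.clip(read_camera('scene')[:,:,::-1]/200,0,1)**.6).astype(np.uint8);cv2.imwrite('pics/c8.png',cv2.resize(s[140:270,110:240],(520,520)))"
```

```text
t 44.38 at [ 0.5192 -0.0398  0.1226] yaw 57.08 z-axis [-0.003  0.001 -1.   ] shift units [ 0.1892  0.1146 -0.1941] w 0.0557 F [ 1.7 -0.4  0.8]
```

View pics/c8.png

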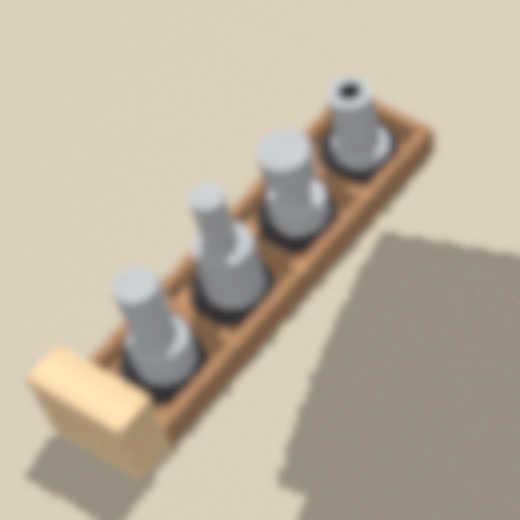

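All four stand upright and centred. From the end block they are the shaft (160,350), plug gauge (230,270), spool (297,205) and bush (358,135), which is the reverse order asked for.

```bash
python3 -c "
from rig import bot
print(bot.hand_in())"
```

```text
the job is handed in; nothing more can be done
None
```

All four parts were moved to the measuring rack in reverse order, set down gently, and stood upright on their pads in the last picture; the job was handed in at about 44 s, and hand-in returned no verdict. The first grasp closed on air without moving the bush because the reported tool height was 38.5 mm too low, which I measured with a light table touch of about 17 N and corrected for every grasp and placement after that.

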